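Rock-test the lids on the surface plate

TASK

Pull the red knob of the inspection lamp fully out to switch it on, then find which of the two lids on the surface plate is warped: gently press the lifted end of the one that rocks down onto the plate with the fingers, hold it a moment, then press its other end down likewise. Lower the warped lid flat into the red reject tray before letting go of it, leave the flat lid where it lies, and finally push the knob fully home; do not shift or tip the other things.

Things in the scene. Friction and masses are not known exactly. Their poses are not given: they have to be found in the camera images.
- plate: dark surface plate, fixed, 250 mm (x) by 380 mm (y), its flat top 40 mm above its origin (centre of its underside, on the table)
- lid_a: one of two cover lids alike in make: aluminium sheet 120 x 80 x 5 mm, about 180 g, black bar handle across its middle (16 mm along lid x, 40 mm along lid y, top 33 mm above the underside), blue dot near the +x end. Origin: centre of the underside; x along its length, z up. Lies on the plate at any yaw. Just one lid is warped, and it may be either; see the other lid for how warp shows
- lid_b: the other lid: make, sizes and axes as lid_a. A warped lid's halves slope up 1.9 degrees from its middle line: at rest it lies on its dot half, the other end lifted 4 mm; pressing there (1 to 3 N, 5 to 15 N to seat it; on bare sheet 42 mm from the centre along x) rocks it over; let go, it falls back, being a little heavier at the dot end. A flat lid does not rock
- lid_a_end1 (a point): middle of the lower edge of lid_a's +x (blue dot) end, 60 mm from the lid's centre; on the plate's top when that end is down, about 4 mm above it when that end is lifted
- lid_a_end2 (a point): middle of the lower edge of lid_a's -x end, 60 mm from the lid's centre; on the plate's top when that end is down, about 4 mm above it when that end is lifted
- lid_b_end1 (a point): middle of the lower edge of lid_b's +x (blue dot) end, 60 mm from the lid's centre; on the plate's top when that end is down, about 4 mm above it when that end is lifted
- lid_b_end2 (a point): middle of the lower edge of lid_b's -x end, 60 mm from the lid's centre; on the plate's top when that end is down, about 4 mm above it when that end is lifted
- lamp: white inspection lamp, fixed, foot 155 x 150 mm; grey switch panel slanting 35 degrees from level, facing its -x (robot side). A 160 mm wide light hood overhangs above and behind the knob (underside 168 mm, top 190 mm up, front edge at x = -20 mm): a gripper straight down on the knob hits it, so come along the knob axis. Origin: centre of underside
- knob_grip (a point): middle of the red push-pull switch knob's head (24 mm diameter, 24 mm long along its axis); moves with the knob. Its z axis is the knob's axis and points out of the panel, the way to pull; y is level. The head's face is 12 mm outward of this point; the panel lies 26 mm inward with the knob in
- lamp_knob (a joint): travel of the knob in m: 0 = fully in (lamp off), 0.018 = fully out at its stop (lamp on). Friction of about 4 N holds it wherever it is left; no spring
- tray: red open reject tray, fixed, 180 mm (x) by 140 mm (y) outside, walls 5 mm thick and 35 mm high, floor 5 mm thick. Origin: centre of its underside on the table. The lamp and the tray stand on opposite sides of the plate, either way round
- gauge: bystander: dial gauge stand loose on the plate's far middle, 50 mm square foot, thin 160 mm tall column with the dial reaching 65 mm to its +x; origin: underside centre
- block: bystander: steel gauge block, 12 x 35 mm, 30 mm tall, loose on the plate's near middle; origin: underside centre
- specimen_1: bystander: steel cylinder, 22 mm diameter, 34 mm tall, on the table between robot and plate; origin: underside centre
- specimen_2: bystander: the same kind of steel cylinder; origin: underside centre
- jar: bystander: clear jar with a green cap, 52 mm diameter, 65 mm tall, beyond the plate; origin: underside centre
Not all that is in view belongs to the job. What is shaped like the lamp but blue is not meant. What is shaped like the lid_b but turquoise is not meant.

How it is judged:
On the way, in this order (a step that is already met when the one before it is completed fails the run):
1. the lamp knob is pulled out to its stop (at least 15 mm) (value of joint lamp_knob above 0.015 m), for 0.1 s.
2. with the lamp on, the warped lid is rocked over: its lifted end 2 (the end without the blue dot) is pressed down onto the plate with the fingers, so that end 1 lifts (((z of lid_a_end2 in the frame of plate between 0.037 and 0.0415 m and z of lid_a_end1 in the frame of plate above 0.0427 m and contact force between the fingers and lid_a above 0.5 N and contact force between lid_a and plate above 3.5 N and value of joint lamp_knob above 0.015 m) or (z of lid_b_end2 in the frame of plate between 0.037 and 0.0415 m and z of lid_b_end1 in the frame of plate above 0.0427 m and contact force between the fingers and lid_b above 0.5 N and contact force between lid_b and plate above 3.5 N and value of joint lamp_knob above 0.015 m))), for 0.1 s.
3. with the lamp on, it is rocked back: end 1 is pressed down onto the plate with the fingers, so that end 2 lifts (((z of lid_a_end1 in the frame of plate between 0.037 and 0.0415 m and z of lid_a_end2 in the frame of plate above 0.0427 m and contact force between the fingers and lid_a above 0.5 N and contact force between lid_a and plate above 3.5 N and value of joint lamp_knob above 0.015 m) or (z of lid_b_end1 in the frame of plate between 0.037 and 0.0415 m and z of lid_b_end2 in the frame of plate above 0.0427 m and contact force between the fingers and lid_b above 0.5 N and contact force between lid_b and plate above 3.5 N and value of joint lamp_knob above 0.015 m))), for 0.1 s.
4. the warped lid is lowered into the tray while held (underside within 20 mm of the tray's floor) (((x of lid_a in the frame of tray between -0.05 and 0.05 m and y of lid_a in the frame of tray between -0.05 and 0.05 m and z of lid_a in the frame of tray below 0.025 m and contact force between the fingers and lid_a above 1 N) or (x of lid_b in the frame of tray between -0.05 and 0.05 m and y of lid_b in the frame of tray between -0.05 and 0.05 m and z of lid_b in the frame of tray below 0.025 m and contact force between the fingers and lid_b above 1 N))), for 0.05 s.
At the end, for the whole second after the job is handed in: Warped lid flat in the reject tray (within 45 mm of its centre along each tray axis, on its floor within 5 mm, tilt under 4.5 deg); flat lid level on the plate (under 0.9 deg), within 30 mm of its start; both at rest; knob home within 3 mm (((x of lid_a in the frame of tray between -0.045 and 0.045 m and y of lid_a in the frame of tray between -0.045 and 0.045 m and z of lid_a in the frame of tray below 0.01 m and angle between lid_a's own z axis and vertical below 0.08 rad and linear speed of each of lid_a, lid_b below 0.02 m/s and z of lid_b in the frame of plate above 0.037 m and angle between lid_b's own z axis and vertical below 0.015 rad and distance of lid_b from where it was at the start of the episode below 0.03 m) or (x of lid_b in the frame of tray between -0.045 and 0.045 m and y of lid_b in the frame of tray between -0.045 and 0.045 m and z of lid_b in the frame of tray below 0.01 m and angle between lid_b's own z axis and vertical below 0.08 rad and linear speed of each of lid_b, lid_a below 0.02 m/s and z of lid_a in the frame of plate above 0.037 m and angle between lid_a's own z axis and vertical below 0.015 rad and distance of lid_a from where it was at the start of the episode below 0.03 m)) and value of joint lamp_knob below 0.003 m); the robot touches nothing.
It fails at once if the dial gauge is moved more than 20 mm or tipped over (distance of gauge from where it was at the start of the episode above 0.02 m or angle between gauge's own z axis and vertical above 0.3 rad).
It fails at once if the gauge block is moved more than 20 mm or tipped over (distance of block from where it was at the start of the episode above 0.02 m or angle between block's own z axis and vertical above 0.3 rad).
It fails at once if the specimen cylinders are moved more than 20 mm or tipped over (distance of any of specimen_1, specimen_2 from where it was at the start of the episode above 0.02 m or angle between any of specimen_1, specimen_2's own z axis and vertical above 0.3 rad).
It fails at once if the jar is moved more than 20 mm or tipped over (distance of jar from where it was at the start of the episode above 0.02 m or angle between jar's own z axis and vertical above 0.3 rad).
It fails at once if a lid is pressed on the plate with more than 90 N (contact force between any of lid_a, lid_b and plate above 90 N).
It also fails if it takes over 72 s, if anything falls off the work surface, if the arm or the gripper's body presses on something with over 40 N, if the wrist force passes 120 N, or if a joint passes its speed limit or range.

ROBOT

A 6-joint arm with a two-finger parallel gripper is mounted at the origin on the work surface. World frame = base frame: x ahead of the robot, y to its left, z up, the work surface at z = 0. Lengths are in m, angles in rad, forces in N, time in s.
With the tool pointing down it reaches from about 0.275 to 0.725 m from the base axis. Payload 15.9 kg.
Tool frame: the origin (TCP) lies at the very end of the fingers, on their centre line; the grasp point (between the pads) lies 19 mm behind it; z points along the fingers, y is the direction in which the jaws open and shut (so a half turn about z gives the same grasp; the last joint's range is limited). The gripper opens to 85 mm and grips with 20 to 120 N. Pads are 22 mm wide; open, the fingers measure 114 mm over their backs; the gripper's body (76 mm by 85 mm) begins 54 mm behind the grasp point. The pads swing forward as they close: fully open they stand 13 mm farther back than shut.
Start: joints at [0, 0.213, -0.034, 1.323, 0, 1.571], TCP at [0.5, -0, 0.192] pointing down, gripper open.
Joint ranges: [-2.98, 2.98], [-0.74, 1.72], [-1.14, 1.35], [-2.1, 2.04], [-1.57, 1.44], [-3.14, 3.14]. Speed limits (rad/s): [1.89, 1.89, 2.39, 2.57, 3.14, 3.14].

INTERFACE

Orientations are given as a unit quaternion [w, x, y, z].
In Python, from station import manip, vision, spotter gives the robot as it stands. The module is installed in compiled form; this text tells all that it offers.
- The arm moves only by the shell command python3 -m inch 'ROWS'. ROWS is JSON, a list of rows, each a list of 7 numbers: the turn, a rotation vector about the tool's x, y, z in degrees, then the shift along the tool's x, y, z in m, then the opening, from -1 (shut) to 1 (fully open). In form: [[rx, ry, rz, tx, ty, tz, gripper], ...]. A call has 1 to 5 rows; each row is the pose to reach, as a shift and turn from the pose commanded when the call began, along the tool's axes at that moment; what a row does not reach only later rows make up. A row lasts 1/10 s, in which the tool goes at most 50 mm and 8.59 degrees, less where a joint would pass 70% of its speed; a pose out of reach is approached as far as the arm can. A call with a gripper value outside its range is refused whole. The fingers move at their own pace and stop on an object; the grip force is fixed at half the most. Time passes only in rows, so rows that repeat a pose let the fingers close. It gives the time, the measured TCP pose, the force and the opening at its end, in the units of the state.
- manip.sense(): the state, without advancing time (a new reading comes with each control period).
- vision.grab_frame(name): name is "scene" or "side" or "wrist"; returns (picture, depth): 400x640x3 uint8, red, green, blue; 400x640 float32, m along the optical axis (not along the pixel's ray), 0 where there is no reading.
- vision.camera_model(name): a dict with "fx", "fy", "cx", "cy" (pixels), "k1" (the pictures are not rectified: a ray, as slopes to the right and down, at radius r is drawn at 1 + k1 r^2 times it, then the intrinsics apply), "T" (4x4, takes a point from camera to world coordinates). Camera axes: x right, y up, looking along -z (the intrinsics and any distortion apply to the point x, -y, -z); pixel columns grow to the right and rows downward; lengths in m; the calibration is good to about 2 mm. A picture is of the moment at which its call begins: read the wrist's pose just before it. camera_model takes no time and is no camera call; for the wrist camera it gives the pose at the moment of the call.
- manip.close_job(): hands the job in, once; it reports no verdict.
Trained networks look in the newest picture that a camera, given by its name, has taken for a name from the list of things; names that differ only in an ending like _2 or _b are one class to them, and where a whole thing is asked for, a point or a joint stands for the part that bears it (a point fixed in the world has none). Each returns a list of dicts, best first, with "score" (0 to 1); they miss things now and then, are a little off and sometimes report something else, mostly with a low value. They report only what shows in the picture. A call takes as long as a camera call. They do not tell look-alikes from the thing itself.
- spotter.spot_in(query, camera): "xy" ([column, row] as shares, 0 to 1, of the picture: columns of its width, rows of its height, amid what is visible of it).
- spotter.mark_of(query, camera): "xy" ([column, row] as shares, 0 to 1, of the picture: columns of its width, rows of its height: a listed point, or the origin of a listed thing).
The state is a dict: "time_s": time; "joints": joint angles; "joint_velocities": joint speeds; "tau": joint torques, N m; "eef_pos": TCP position; "orientation": TCP orientation; "ft_force": force on the tool from outside, world axes, zero at the start; "torque": the same for the moment, N m; "opening": opening from 0.0 (shut) to 1.0 (fully open).
Only numpy, scipy, OpenCV 4.12 (cv2) and the standard library are available. Lean on these libraries where they do the work, as an engineer would, in place of code of your own. Each camera call takes 0.05 s, during which the arm holds its last target.

## Working session

There is one attempt and no reset: what is moved stays moved. The work goes in short steps, Python scripts to look and compute and a shell command to move; the robot and the scene stay as the last step left them, time stands still between calls to the robot, and variables do not carry over. Pictures are saved under pics/ and viewed, and the job is handed in when it is done.

```bash
mkdir -p pics; ls; cat > h.py <<'E'
import numpy as np, cv2
from station import manip, vision, spotter
from scipy.spatial.transform import Rotation as R
def grab(name,tag=None):
    m=vision.camera_model(name); p,d=vision.grab_frame(name)
    if tag: cv2.imwrite(f'pics/{tag}.png',p[:,:,::-1])
    np.savez(f'/tmp/{tag or name}.npz',p=p,d=d,T=m['T'],m=np.array([m[k] for k in('fx','fy','cx','cy','k1')]))
    return m,p,d
def rays(m,uv):
    uv=np.atleast_2d(np.asarray(uv,float))
    K=np.array([[m['fx'],0,m['cx']],[0,m['fy'],m['cy']],[0,0,1]])
    # r drawn at 1+k1 r^2
    return cv2.undistortPoints(uv[:,None,:],K,np.array([m['k1'],0,0,0.]))[:,0]
def to_world(m,uv,depth):
    s=rays(m,uv); d=np.atleast_1d(depth)
    c=np.c_[s[:,0]*d,-s[:,1]*d,-d]
    T=np.array(m['T']); return c@T[:3,:3].T+T[:3,3]
def on_plane(m,uv,z):
    s=rays(m,uv); T=np.array(m['T'])
    v=np.c_[s[:,0],-s[:,1],-np.ones(len(s))]@T[:3,:3].T
    o=T[:3,3]; return o+v*((z-o[2])/v[:,2])[:,None]
def cloud(m,d):
    vv,uu=np.mgrid[0:d.shape[0],0:d.shape[1]]
    w=to_world(m,np.c_[uu.ravel(),vv.ravel()],d.ravel()).reshape(*d.shape,3)
    w[d==0]=np.nan; return w
def project(m,P):
    T=np.array(m['T']); c=(np.atleast_2d(P)-T[:3,3])@T[:3,:3]
    x=c[:,0]/-c[:,2]; y=-c[:,1]/-c[:,2]; r2=x*x+y*y; f=1+m['k1']*r2
    return np.c_[m['fx']*x*f+m['cx'],m['fy']*y*f+m['cy']]
E
python3 - <<'E'
from h import *
for n in('scene','side','wrist'):
    m,p,d=grab(n,n+'0'); T=np.array(m['T']);print(n,{k:m[k] for k in m if k!='T'},T[:3,3].round(3),(-T[:3,2]).round(2),d[d>0].min(),d.max())
print(manip.sense())
E
```

```text
pics
scene {'fx': 512.5401052249056, 'fy': 512.5401052249056, 'cx': 325.3496897924229, 'cy': 207.18817380403237, 'k1': 0.011698035737714956} [ 0.974 -0.683  0.979] [-0.39  0.55 -0.74] 0.7858058 3.6323087
side {'fx': 409.7924309251333, 'fy': 409.7924309251333, 'cx': 317.8011263959283, 'cy': 201.40101028908458, 'k1': -0.03413778000287114} [ 0.243 -0.58   0.84 ] [ 0.24  0.59 -0.77] 0.3921657 3.50232
wrist {'fx': 320.7720815893841, 'fy': 320.7720815893841, 'cx': 317.3043173354818, 'cy': 199.60396637722886, 'k1': -0.06034603664465531} [0.5   0.072 0.373] [-0.   -0.28 -0.96] 0.057640996 1.4803869
{'time_s': 0.15, 'joints': array([ 1.95527598e-05,  2.13229587e-01, -3.48531796e-02,  1.32351168e+00,
       -1.88621729e-05,  1.57077314e+00]), 'joint_velocities': array([ 0.00056795, -0.00099465,  0.00119697, -0.00156157,  0.00062052,
        0.00105022]), 'tau': array([ 7.54873927e-04, -6.86405826e+01,  4.87247872e+01,  1.30636684e-02,
        8.93374795e-05, -4.25830592e-06]), 'eef_pos': array([4.99723708e-01, 3.07490628e-06, 1.91561143e-01]), 'orientation': array([-2.75509473e-04,  7.07091611e-01,  7.07121839e-01, -2.88846016e-04]), 'ft_force': array([-0.33825258, -0.20986455, -0.686297  ]), 'torque': array([ 0.00733437,  0.02135738, -0.00025742]), 'opening': 0.9991960277751073}
```

View pics/scene0.png

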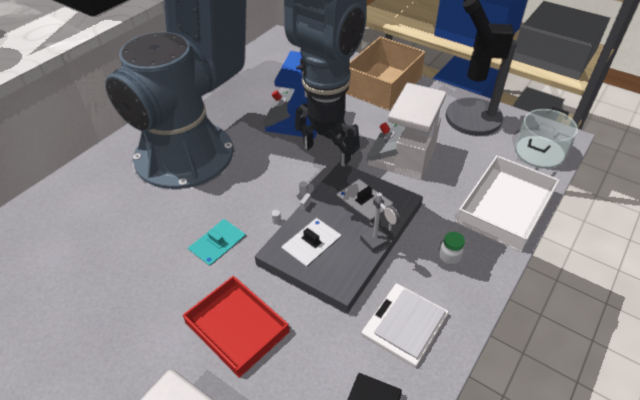

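View pics/side0.png

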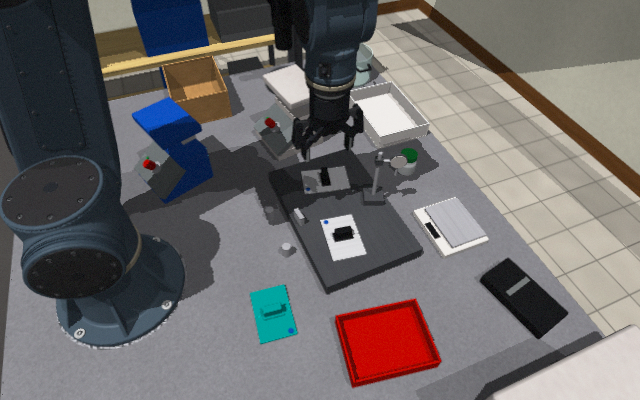

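View pics/wrist0.png

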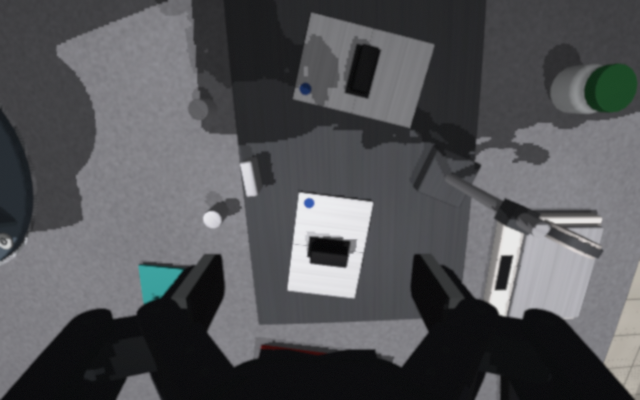

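The white lamp is on the left (+y), at scene px (410,130), and the red tray on the right. The two lids lie on the plate: one bright at wrist px (330,245), one shadowed at (365,70). Next I'll measure them.

```bash
cat >> h.py <<'E'
def load(tag):
    z=np.load(f'/tmp/{tag}.npz'); m=dict(zip(('fx','fy','cx','cy','k1'),z['m'])); m['T']=z['T']; return m,z['p'],z['d']
E
python3 - <<'E'
from h import *
m,p,d=load('wrist0'); w=cloud(m,d)
for n,uv in dict(plate=(300,170),plate2=(440,260),lidB_in=(325,225),lidB_out=(325,280),lidA_l=(315,60),lidA_r=(410,80),hB=(330,250),hA=(365,65),table=(100,200),dotB=(309,203),dotA=(305,89)).items():
    print(n,uv,w[uv[1],uv[0]].round(4))
for n,z in dict(B=[(302,194),(372,203),(354,297),(288,290)],A=[(313,13),(434,44),(410,127),(294,97)]).items():
    c=on_plane(m,z,0.046); print(n,c.round(4),c.mean(0))
for c in('scene','side'):
  mm,pp,dd=load(c+'0');vision.grab_frame(c)
  for q in('plate','lid_a','lamp','knob_grip','tray','gauge','block','specimen_1','jar'):
    for r in spotter.mark_of(q,c)[:3]:
        uv=np.array(r['xy'])*[640,400]
        z={'plate':0,'lid_a':.04,'gauge':.04,'block':.04,'knob_grip':.09}.get(q,0)
        print(c,q,round(r['score'],2),uv.round(),on_plane(mm,uv,z).round(3)[0][:2])
E
```

```text
plate (300, 170) [0.4815 0.0057 0.0396]
plate2 (440, 260) [ 0.6423 -0.1003  0.0394]
lidB_in (325, 225) [ 0.5081 -0.0546  0.0442]
lidB_out (325, 280) [ 0.5085 -0.122   0.0455]
lidA_l (315, 60) [0.4976 0.1138 0.0444]
lidA_r (410, 80) [0.5893 0.0958 0.0474]
hB (330, 250) [ 0.513  -0.0737  0.067 ]
hA (365, 65) [0.5418 0.1063 0.0719]
table (100, 200) [ 0.2269 -0.0394 -0.0014]
dotB (309, 203) [ 0.4908 -0.0291  0.0449]
dotA (305, 89) [0.4878 0.0872 0.0441]
B [[ 0.4835 -0.0188  0.046 ]
 [ 0.5582 -0.0288  0.046 ]
 [ 0.5428 -0.1446  0.046 ]
 [ 0.4654 -0.1351  0.046 ]] [ 0.51249083 -0.08182644  0.046     ]
A [[0.4959 0.1548 0.046 ]
 [0.6105 0.1289 0.046 ]
 [0.5929 0.051  0.046 ]
 [0.477  0.0796 0.046 ]] [0.54407041 0.10359028 0.046     ]
scene plate 0.86 [343. 233.] [0.545 0.008]
scene lid_a 0.68 [311. 241.] [ 0.513 -0.084]
scene lid_a 0.66 [369. 203.] [0.56  0.097]
scene lid_a 0.61 [219. 239.] [ 0.329 -0.201]
scene lamp 0.9 [397. 158.] [0.518 0.326]
scene lamp 0.87 [290. 119.] [0.158 0.299]
scene knob_grip 0.61 [277.  96.] [0.133 0.275]
scene knob_grip 0.58 [384. 130.] [0.477 0.312]
scene tray
[... 286 characters left out ...]
 [ 0.376 -0.056]
scene jar 0.65 [445. 255.] [0.781 0.089]
side plate 0.64 [337. 215.] [0.541 0.011]
side plate 0.54 [404. 169.] [0.787 0.095]
side lid_a 0.7 [272. 312.] [ 0.298 -0.204]
side lid_a 0.66 [339. 237.] [ 0.505 -0.081]
side lid_a 0.58 [324. 179.] [0.542 0.107]
side lamp 0.78 [172. 177.] [0.16  0.304]
side lamp 0.62 [288. 137.] [0.521 0.344]
side lamp 0.21 [301. 218.] [0.449 0.035]
side knob_grip 0.41 [147. 165.] [0.116 0.278]
side gauge 0.8 [372. 201.] [ 0.627 -0.009]
side block 0.72 [300. 180.] [0.482 0.126]
side block 0.6 [301. 216.] [0.441 0.012]
side specimen_1 0.46 [288. 252.] [ 0.384 -0.051]
side specimen_1 0.4 [268. 215.] [0.372 0.074]
side jar 0.58 [407. 168.] [0.796 0.095]
```

```bash
python3 - <<'E'
from h import *
m,p,d=load('wrist0'); w=cloud(m,d)
Q=dict(B=[(302,194),(372,203),(354,297),(288,290)],A=[(313,13),(434,44),(410,127),(294,97)])
dot=dict(B=[.4908,-.0291],A=[.4878,.0872])
for n,q in Q.items():
    mask=np.zeros(d.shape,np.uint8); cv2.fillConvexPoly(mask,np.array(q,np.int32),1); mask=cv2.erode(mask,np.ones((7,7)))
    P=w[mask>0]; P=P[np.isfinite(P[:,0])]; c=on_plane(m,q,.046).mean(0)
    rect=cv2.minAreaRect(P[:,:2].astype(np.float32)); print(n,rect)
    cc=on_plane(m,q,.046); e=[cc[(i+1)%4]-cc[i] for i in range(4)]
    k=max(range(4),key=lambda i:np.linalg.norm(e[i])); ax=e[k]-e[(k+2)%4]; ax=ax[:2]/np.linalg.norm(ax[:2])
    if ax@(np.array(dot[n])-c[:2])<0: ax=-ax
    ay=np.array([-ax[1],ax[0]]); lx=(P[:,:2]-c[:2])@ax; ly=(P[:,:2]-c[:2])@ay
    print('yaw',np.degrees(np.arctan2(ax[1],ax[0])))
    for x0 in range(-55,60,10):
        s=(abs(lx*1000-x0)<5)&(abs(ly)>.024); 
        if s.sum(): print(x0,s.sum(),np.median(P[s,2]).round(4))
    for sg in(1,-1):
        s=(sg*lx>.013)&(P[:,2]<.052); A=np.c_[lx[s],ly[s],np.ones(s.sum())]; f=np.linalg.lstsq(A,P[s,2],rcond=None)[0]; print('half',sg,np.degrees(f[:2]),f[2])
E
```

```text
B ((0.5121544599533081, -0.08228000998497009), (0.11141937971115112, 0.07104244083166122), 82.18014526367188)
yaw 81.8022082523108
-55 88 0.0444
-45 153 0.0445
-35 143 0.0445
-25 152 0.0445
-15 156 0.0445
-5 162 0.0443
5 159 0.0444
15 169 0.0445
25 166 0.0445
35 176 0.0445
45 168 0.0446
55 90 0.0449
half 1 [0.15223873 0.08778426] 0.04437795956794593
half -1 [-0.02648205 -0.00074487] 0.04445197969425283
A ((0.5436189770698547, 0.10365106165409088), (0.07342057675123215, 0.11243528127670288), 76.70600128173828)
yaw 166.70554211641445
-55 147 0.0482
-45 285 0.0476
-35 284 0.047
-25 282 0.0464
-15 286 0.0457
-5 282 0.0449
5 278 0.0446
15 284 0.0446
25 277 0.0447
35 282 0.0445
45 281 0.0446
55 174 0.045
half 1 [-0.19666717  0.06026472] 0.044749388954366934
half -1 [-3.7682671  0.0165653] 0.044685125860028804
```

Lid A (far/left, yaw ≈ 167°) is warped, with its non-dot end lifted 4 mm. Lid B is flat. Next I'll localise the lamp.

```bash
python3 - <<'E'
from h import *
for t in('scene0','side0'):
    m,p,d=load(t); w=cloud(m,d)
    reg=(w[...,0]>.35)&(w[...,0]<.68)&(w[...,1]>.2)&(w[...,1]<.48)
    h=p.astype(int); red=(h[...,0]>120)&(h[...,1]<70)&(h[...,2]<70)&reg&(w[...,2]>.04)
    P=w[red]; print(t,'red',red.sum(),np.nanmean(P,0),P.min(0) if len(P) else'',P.max(0) if len(P) else'', np.argwhere(red).mean(0))
    # hood top
    top=reg&(abs(w[...,2]-.19)<.006); P=w[top]; print('top',len(P),P[:,2].mean(),cv2.minAreaRect(P[:,:2].astype(np.float32)) if len(P) else '')
    print(P.min(0),P.max(0))
    # tray
    red=(h[...,0]>120)&(h[...,1]<60)&(h[...,2]<60)&(w[...,1]<-.15); P=w[red]; 
    print('tray',len(P),cv2.minAreaRect(P[:,:2].astype(np.float32)),P[:,2].max())
    rim=P[P[:,2]>.031]; print('rim',cv2.minAreaRect(rim[:,:2].astype(np.float32)))
    c=p[60:200,340:480] if t=='scene0' else p[60:200,220:360]
    cv2.imwrite(f'pics/{t}_lamp.png',cv2.resize(c[:,:,::-1],None,fx=4,fy=4,interpolation=cv2.INTER_CUBIC))
E
```

```text
scene0 red 21 [0.47175281 0.32724325 0.09202863] [0.46231513 0.32026824 0.08477217] [0.47872926 0.33388136 0.09806507] [126.42857143 385.66666667]
top 1574 0.1877916794572911 ((0.5467638969421387, 0.3458946645259857), (0.10997383296489716, 0.16441598534584045), 10.666666030883789)
[0.48048723 0.25901849 0.18400744] [0.61451007 0.43179588 0.19374472]
tray 1170 ((0.49944567680358887, -0.3401966392993927), (0.13754649460315704, 0.18056783080101013), 81.26274871826172) 0.03744772706813515
rim ((0.5003361105918884, -0.34001168608665466), (0.1370510756969452, 0.17860832810401917), 81.18916320800781)
side0 red 0 [nan nan nan]   [nan nan]
top 1157 0.1890655287822103 ((0.5429314374923706, 0.34739264845848083), (0.11053736507892609, 0.16463088989257812), 9.823040962219238)
[0.47777688 0.26046703 0.18405381] [0.58995502 0.43521061 0.19294842]
tray 5302 ((0.5023289918899536, -0.33277153968811035), (0.15543968975543976, 0.193998783826828), 82.77197265625) 0.037410355005955576
rim ((0.49630993604660034, -0.33787211775779724), (0.13974876701831818, 0.18034270405769348), 81.2586441040039)<stdin>:6: RuntimeWarning: Mean of empty slice
<stdin>:6: RuntimeWarning: Mean of empty slice.
  ret = um.true_divide(
```

View pics/scene0_lamp.png

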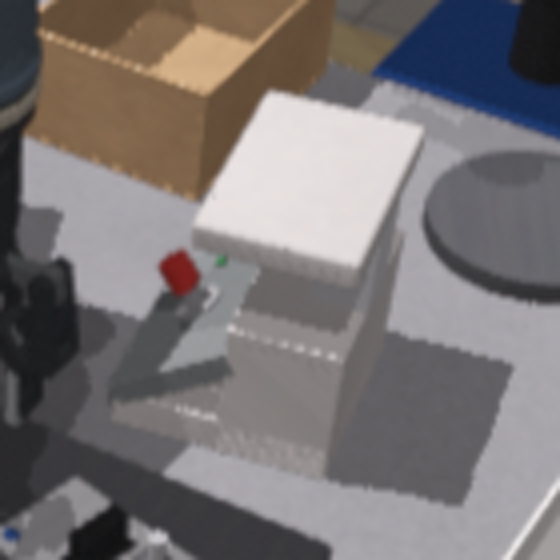

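View pics/side0_lamp.png

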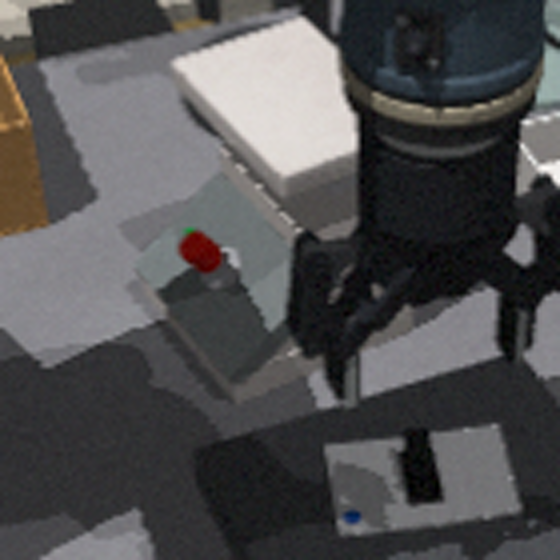

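```bash
cat > knob.py <<'E'
from h import *
from scipy.optimize import least_squares
import sys
def fit(tags,yaw,reg=lambda w:(w[...,0]>.40)&(w[...,0]<.54)&(w[...,1]>.26)&(w[...,1]<.40)&(w[...,2]>.05)&(w[...,2]<.14)):
    P=[]
    for t in tags:
        m,p,d=load(t); w=cloud(m,d); h=p.astype(int)
        r=reg(w)&(h[...,0]>60)&(h[...,0]>2.2*h[...,1])&(h[...,0]>2.2*h[...,2])
        q=w[r]; print(t,r.sum(),q.mean(0).round(4) if len(q) else '', np.argwhere(r).mean(0)[::-1] if len(q) else ''); P.append(q)
    y=np.radians(yaw); s,c=np.sin(np.radians(35)),np.cos(np.radians(35))
    a=np.array([-s*np.cos(y),-s*np.sin(y),c])
    def sdf(ctr,P):
        v=P-ctr; l=v@a; rr=np.linalg.norm(v-np.outer(l,a),axis=1)
        q=np.c_[rr-.012,abs(l)-.012]; return np.minimum(q.max(1),0)+np.linalg.norm(np.maximum(q,0),axis=1)
    for k in [[i] for i in range(len(P)) if len(P[i])>5]+[[i for i in range(len(P)) if len(P[i])>5]]:
        X=np.concatenate([P[i] for i in k])
        f=least_squares(lambda c:sdf(c,X)*1000,X.mean(0)-[0,0,.006],loss='soft_l1'); print(k,f.x.round(4),'rms mm',np.sqrt((sdf(f.x,X)**2).mean())*1000)
    L=np.array([.5105,.3405]); v=f.x[:2]-L; print('lampframe xy',v@[np.cos(y),np.sin(y)],v@[-np.sin(y),np.cos(y)])
    return f.x,a
if __name__=='__main__': fit(['scene0','side0'],10)
E
python3 knob.py
python3 - <<'E'
from h import *
# panel normals & hood edge lines
for t in('scene0','side0'):
    m,p,d=load(t); w=cloud(m,d)
    y=np.radians(10);L=np.array([.5105,.3405])
    vx=(w[...,0]-L[0])*np.cos(y)+(w[...,1]-L[1])*np.sin(y); vy=-(w[...,0]-L[0])*np.sin(y)+(w[...,1]-L[1])*np.cos(y)
    s=(vx>-.075)&(vx<-.03)&(abs(vy)<.055)&(abs(vy)>.02)&(w[...,2]>.02)&(w[...,2]<.1)
    P=w[s]
    c=P.mean(0); 
    for _ in range(3):
        u,S,v=np.linalg.svd(P-c,full_matrices=False); n=v[2]*np.sign(v[2][2]); r=(P-c)@n; P=P[abs(r)<.004]; c=P.mean(0)
    print(t,len(P),c,n,'tilt',np.degrees(np.arccos(n[2])),'yaw',np.degrees(np.arctan2(-n[1],-n[0])))
E
```

```text
scene0 62 [0.4695 0.3248 0.0878] [384.38709677 127.83870968]
side0 71 [0.4634 0.3266 0.0874] [269.84507042 122.70422535]
[0] [0.4665 0.3316 0.0816] rms mm 1.746869039836147
[1] [0.4638 0.3337 0.0825] rms mm 1.7412682262733474
[0, 1] [0.4654 0.3327 0.0828] rms mm 2.0345902889070047
lampframe xy -0.04573923726669356 0.00016193683085681702
scene0 124 [0.46617877 0.31688581 0.04400491] [-0.57449645 -0.10728753  0.81144514] tilt 35.76263340279474 yaw 10.57816818945423
side0 236 [0.45946817 0.3226942  0.04293714] [-0.57981323 -0.11298423  0.80687742] tilt 36.20804031960301 yaw 11.026654495494089
```

```bash
cat >> h.py <<'E'
def toolR(z,y):
    z=np.array(z,float);z/=np.linalg.norm(z);y=np.array(y,float);y-=z*(z@y);y/=np.linalg.norm(y)
    return np.c_[np.cross(y,z),y,z]
def rel(Rt,pt):
    s=manip.sense(); q=s['orientation'];R0=R.from_quat([q[1],q[2],q[3],q[0]]).as_matrix()
    rv=np.degrees(R.from_matrix(R0.T@Rt).as_rotvec()); t=R0.T@(np.array(pt)-s['eef_pos'])
    print('t',round(s['time_s'],2),'rv',rv.round(2),'shift',t.round(4),'| pos',s['eef_pos'].round(4),'F',s['ft_force'].round(1),'op',round(s['opening'],2),'q',s['joints'].round(2))
YAW=np.radians(10.3); KN=np.array([.4652,.3327,.0822])
def knobR():
    s,c=np.sin(np.radians(35)),np.cos(np.radians(35)); a=np.array([-s*np.cos(YAW),-s*np.sin(YAW),c])
    return toolR(-a,[-np.sin(YAW),np.cos(YAW),0]),a
def rel_knob(d):
    Rk,a=knobR(); rel(Rk,KN+a*(d-.019))
E
python3 -c "
from h import *
Rk,a=knobR(); rel(Rk,[.42,.2,.2])"
```

```text
t 1.15 rv [-30.53 -25.48 -96.81] shift [ 0.2    -0.08   -0.0081] | pos [0.5    0.     0.1919] F [ 1.  -0.   0.2] op 1.0 q [ 0.    0.21 -0.03  1.32 -0.    1.57]
```

```bash
python3 -m inch '[[-30.5,-25.5,-96.8,0.2,-0.08,-0.008,0.2],[-30.5,-25.5,-96.8,0.2,-0.08,-0.008,0.2],[-30.5,-25.5,-96.8,0.2,-0.08,-0.008,0.2],[-30.5,-25.5,-96.8,0.2,-0.08,-0.008,0.2],[-30.5,-25.5,-96.8,0.2,-0.08,-0.008,0.2]]'
python3 -c "
from h import *
Rk,a=knobR(); rel(Rk,[.42,.2,.2])"
```

```text
time_s: 1.65
eef_pos: [0.4189, 0.2025, 0.2003]
orientation: [0.134, 0.429, 0.893, 0.012]
ft_force: [0.4, -0.5, -0.5]
opening: 0.602
t 1.65 rv [-18.36 -15.39 -58.35] shift [-0.0025 -0.0008  0.0008] | pos [0.4189 0.2025 0.2003] F [ 0.4 -0.5 -0.5] op 0.6 q [ 0.62 -0.02 -0.31  1.13 -0.22  1.5 ]
```

```bash
python3 -m inch '[[-18.4,-15.4,-58.4,0,0,0,0.2],[-18.4,-15.4,-58.4,0,0,0,0.2],[-18.4,-15.4,-58.4,0,0,0,0.2],[-18.4,-15.4,-58.4,0,0,0,0.2],[-18.4,-15.4,-58.4,0,0,0,0.2]]'
python3 -c "
from h import *
rel_knob(.06)"
```

```text
time_s: 2.15
eef_pos: [0.4198, 0.2003, 0.2]
orientation: [0.255, 0.083, 0.963, 0.022]
ft_force: [-0.4, 0.2, 0.1]
opening: 0.602
t 2.15 rv [ -5.93  -4.9  -18.58] shift [0.0439 0.1225 0.0843] | pos [0.4198 0.2003 0.2   ] F [-0.4  0.2  0.1] op 0.6 q [ 0.69 -0.27 -0.63  0.8  -0.32  0.79]
```

```bash
python3 -m inch '[[-5.9,-4.9,-18.6,0.044,0.122,0.084,0.2],[-5.9,-4.9,-18.6,0.044,0.122,0.084,0.2],[-5.9,-4.9,-18.6,0.044,0.122,0.084,0.2],[-5.9,-4.9,-18.6,0.044,0.122,0.084,0.2],[-5.9,-4.9,-18.6,0.044,0.122,0.084,0.2]]'
python3 -c "
from h import *
rel_knob(.06)
for c in('wrist','side','scene'): grab(c,c+'1')
"
python3 -c "
from knob import *
fit(['wrist1','scene1','side1'],10.3)"
```

```text
time_s: 2.65
eef_pos: [0.4419, 0.3279, 0.1148]
orientation: [0.298, -0.083, 0.951, 0.026]
ft_force: [-0.3, -0.8, 1.0]
opening: 0.602
t 2.65 rv [-0.18 -0.22 -0.25] shift [-0.0007  0.0005 -0.0006] | pos [0.4419 0.3279 0.1148] F [-0.3 -0.8  1. ] op 0.6 q [ 0.88 -0.06 -0.75  0.4  -0.38  0.61]
wrist1 975 [0.4571 0.3318 0.0901] [319.76615385 211.55179487]
scene1 67 [0.4697 0.3258 0.087 ] [384.59701493 127.88059701]
side1 74 [0.4631 0.3275 0.0872] [269.64864865 122.60810811]
[0] [0.4652 0.3335 0.0832] rms mm 0.5687009466281291
[1] [0.4671 0.3325 0.0813] rms mm 2.2434199634198064
[2] [0.4637 0.3342 0.082 ] rms mm 1.875902895469545
[0, 1, 2] [0.4652 0.3334 0.0832] rms mm 0.9812122782085388
lampframe xy -0.04583361735824226 0.0010831306882695896
```

View pics/wrist1.png

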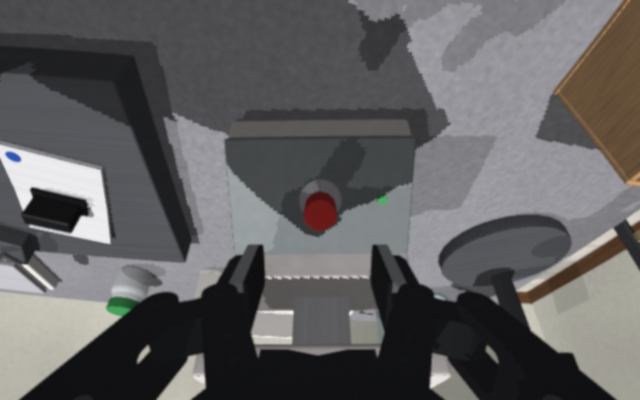

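The wrist view shows the red knob centred between the fingers (px 320,211), and the fit is good to 0.6 mm. I'll advance along its axis.

```bash
sed -i 's/KN=np.array(.*/KN=np.array([.4652,.3334,.0832])/' h.py; python3 -c "
from h import *
rel_knob(.003)"
```

```text
t 2.8 rv [-0.13 -0.06 -0.41] shift [0.0006 0.002  0.057 ] | pos [0.4429 0.3274 0.1171] F [ 0.1 -0.7 -0.5] op 0.6 q [ 0.88 -0.07 -0.75  0.4  -0.38  0.61]
```

```bash
python3 -m inch '[[0,0,0,0.0006,0.0015,0.03,0.2],[0,0,0,0.0006,0.0015,0.045,0.2],[0,0,0,0.0006,0.0015,0.055,0.2],[0,0,0,0.0006,0.0015,0.055,0.2],[0,0,0,0.0006,0.0015,0.055,0.2]]'
python3 -c "
from h import *
rel_knob(.003);rel_knob(.003)"
```

```text
time_s: 3.3
eef_pos: [0.473, 0.3345, 0.0714]
orientation: [0.299, -0.082, 0.95, 0.027]
ft_force: [-0.7, 1.3, 0.4]
opening: 0.6
t 3.3 rv [-0.13 -0.08 -0.39] shift [-0.0003  0.0003  0.0018] | pos [0.473  0.3345 0.0714] F [-0.7  1.3  0.4] op 0.6 q [ 0.83  0.05 -0.78  0.24 -0.36  0.57]
t 3.3 rv [-0.13 -0.08 -0.39] shift [-0.0003  0.0003  0.0018] | pos [0.473  0.3345 0.0714] F [-0.7  1.3  0.4] op 0.6 q [ 0.83  0.05 -0.78  0.24 -0.36  0.57]
```

```bash
python3 -m inch '[[0,0,0,0,0,0,-1],[0,0,0,0,0,0,-1],[0,0,0,0,0,0,-1],[0,0,0,0,0,0,-1],[0,0,0,0,0,0,-1]]'
python3 -m inch '[[0,0,0,0,0,-0.006,-1],[0,0,0,0,0,-0.012,-1],[0,0,0,0,0,-0.018,-1],[0,0,0,0,0,-0.021,-1],[0,0,0,0,0,-0.021,-1]]'
python3 -c "
from h import *
rel_knob(.018)
for c in('wrist','side'): grab(c,c+'2')
"
python3 -c "
from knob import *
fit(['wrist2','side2'],10.3)"
```

```text
time_s: 3.8
eef_pos: [0.4728, 0.3348, 0.0707]
orientation: [0.299, -0.083, 0.95, 0.027]
ft_force: [-0.3, -0.5, -0.7]
opening: 0.001
time_s: 4.3
eef_pos: [0.4609, 0.3329, 0.0885]
orientation: [0.299, -0.082, 0.95, 0.027]
ft_force: [-0.1, 0.1, -0.0]
opening: 0.001
t 4.3 rv [-0.1  -0.07 -0.35] shift [-0.0005 -0.0002  0.0078] | pos [0.4609 0.3329 0.0885] F [-0.1  0.1 -0. ] op 0.0 q [ 0.85  0.   -0.77  0.3  -0.37  0.58]
wrist2 1181 [0.4559 0.3316 0.0883] [317.52159187 223.957663  ]
side2 73 [0.4634 0.3279 0.0871] [269.7260274  122.54794521]
[0] [0.4652 0.3335 0.0831] rms mm 0.5409223414914748
[1] [0.4639 0.3338 0.0816] rms mm 2.593326504561003
[0, 1] [0.4651 0.3335 0.0831] rms mm 0.8483268905071858
lampframe xy -0.045867050402090194 0.001270253430826098
```

View pics/wrist2.png

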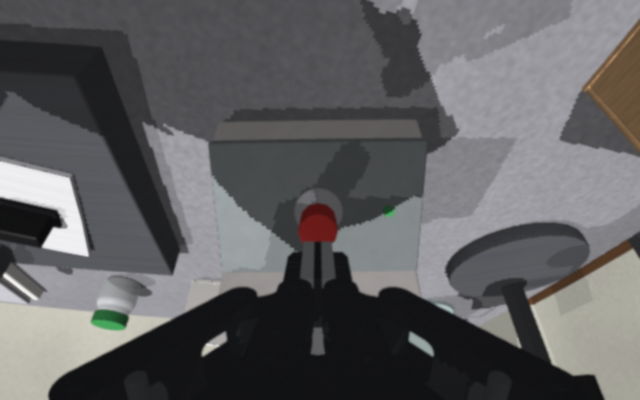

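```bash
python3 - <<'E'
from h import *
m,p,d=load('wrist2'); w=cloud(m,d)
s=manip.sense(); Rk,a=knobR(); tcp=s['eef_pos']
print('proj TCP',project(m,[tcp]),'proj knob face',project(m,[KN+a*.012,KN]))
for v in range(225,300,5):
    print(v,[(u,d[v,u].round(4),((w[v,u]-tcp)@Rk).round(4)) for u in (308,318,328)])
cv2.imwrite('pics/w2c.png',cv2.resize(p[170:330,240:400,::-1],None,fx=4,fy=4,interpolation=cv2.INTER_CUBIC))
T=np.array(m['T']); print('cam in tool',((T[:3,3]-tcp)@Rk).round(4), (Rk.T@-T[:3,2]).round(3))
E
```

```text
proj TCP [[317.89345145 228.26763912]] proj knob face [[317.7748544  232.99665608]
 [317.77781102 225.65759264]]
225 [(308, np.float32(0.1887), array([ 0.0043, -0.0058, -0.0055])), (318, np.float32(0.1886), array([ 0.0043,  0.0001, -0.0056])), (328, np.float32(0.1893), array([ 0.004 ,  0.006 , -0.0049]))]
230 [(308, np.float32(0.1891), array([ 0.0013, -0.0058, -0.006 ])), (318, np.float32(0.1891), array([ 0.0013,  0.0001, -0.006 ])), (328, np.float32(0.1899), array([ 0.0009,  0.006 , -0.0052]))]
235 [(308, np.float32(0.1893), array([-0.0016, -0.0059, -0.0067])), (318, np.float32(0.191), array([-0.0023,  0.    , -0.0051])), (328, np.float32(0.1897), array([-0.0018,  0.006 , -0.0063]))]
240 [(308, np.float32(0.1908), array([-0.005 , -0.0059, -0.0061])), (318, np.float32(0.1929), array([-0.0059,  0.    , -0.0041])), (328, np.float32(0.1901), array([-0.0048,  0.006 , -0.0068]))]
245 [(308, np.float32(0.1472), array([ 0.0105, -0.0045, -0.047 ])), (318, np.float32(0.1452), array([ 0.0113,  0.0001, -0.0489])), (328, np.float32(0.1465), array([ 0.0107,  0.0047, -0.0476]))]
250 [(308, np.floa
[... 1264 characters left out ...]
, np.float32(0.1191), array([ 0.0097,  0.0038, -0.0765]))]
285 [(308, np.float32(0.112), array([ 0.0118, -0.0034, -0.0834])), (318, np.float32(0.1186), array([ 0.0081,  0.0001, -0.0775])), (328, np.float32(0.1133), array([ 0.011 ,  0.0036, -0.0822]))]
290 [(308, np.float32(0.1101), array([ 0.0111, -0.0034, -0.0855])), (318, np.float32(0.1207), array([ 0.0052,  0.0001, -0.0762])), (328, np.float32(0.1088), array([ 0.0118,  0.0035, -0.0866]))]
295 [(308, np.float32(0.1058), array([ 0.0119, -0.0032, -0.0897])), (318, np.float32(0.1211), array([ 0.0032,  0.    , -0.0764])), (328, np.float32(0.1063), array([ 0.0115,  0.0034, -0.0893]))]
cam in tool [ 0.0724  0.0004 -0.1821] [-0.285 -0.003  0.959]
```

View pics/w2c.png

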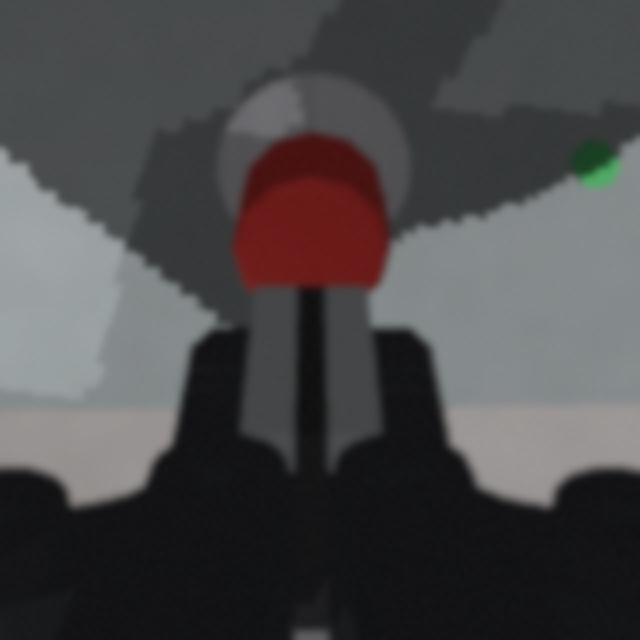

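```bash
python3 - <<'E'
from h import *
for t in('wrist0','scene0','side0'):
    m,p,d=load(t); w=cloud(m,d)
    s=(abs(w[...,0]-.5)<.065)&(abs(w[...,1])<.02)&(w[...,2]>.1)&(w[...,2]<.35)
    P=w[s]; print(t,len(P)); 
    if len(P): 
        print('low z',np.sort(P[:,2])[:6].round(3))
        for z in np.arange(.18,.3,.01):
            q=P[abs(P[:,2]-z)<.005]
            if len(q): print(round(z,2),len(q),q.min(0).round(3),q.max(0).round(3))
E
python3 - <<'E'
import cv2,numpy as np
p=np.load('/tmp/side2.npz')['p']; cv2.imwrite('pics/s2c.png',cv2.resize(p[60:200,210:370,::-1],None,fx=4,fy=4,interpolation=cv2.INTER_CUBIC))
E
```

```text
wrist0 38305
low z [0.243 0.243 0.243 0.243 0.243 0.243]
0.24 75 [ 0.457 -0.011  0.243] [0.543 0.009 0.245]
0.25 1028 [ 0.444 -0.012  0.245] [0.556 0.011 0.255]
0.26 1499 [ 0.443 -0.012  0.255] [0.556 0.012 0.265]
0.27 1782 [ 0.443 -0.012  0.265] [0.557 0.012 0.275]
0.28 1443 [ 0.439 -0.005  0.275] [0.561 0.013 0.285]
0.29 3301 [ 0.435 -0.013  0.285] [0.565 0.014 0.295]
scene0 1256
low z [0.241 0.243 0.244 0.244 0.245 0.245]
0.24 4 [ 0.457 -0.011  0.241] [0.55  0.007 0.244]
0.25 56 [ 0.446 -0.014  0.245] [0.558 0.011 0.255]
0.26 77 [ 0.447 -0.014  0.255] [0.559 0.009 0.265]
0.27 70 [ 0.444 -0.014  0.265] [0.558 0.008 0.275]
0.28 53 [ 0.446 -0.015  0.275] [0.562 0.009 0.285]
0.29 98 [ 0.436 -0.016  0.285] [0.565 0.008 0.295]
side0 1472
low z [0.243 0.244 0.245 0.245 0.246 0.246]
0.24 3 [ 0.45  -0.007  0.243] [ 0.542 -0.     0.245]
0.25 46 [ 0.444 -0.013  0.245] [0.555 0.008 0.255]
0.26 62 [ 0.442 -0.012  0.255] [0.555 0.01  0.265]
0.27 71 [ 0.442 -0.013  0.265] [0.556 0.01  0.275]
0.28 57 [ 0.44  -0.013  0.275] [0.561 0.01  0.285]
0.29 113 [ 0.436 -0.015  0.285] [0.564 0.009 0.295]
```

View pics/s2c.png

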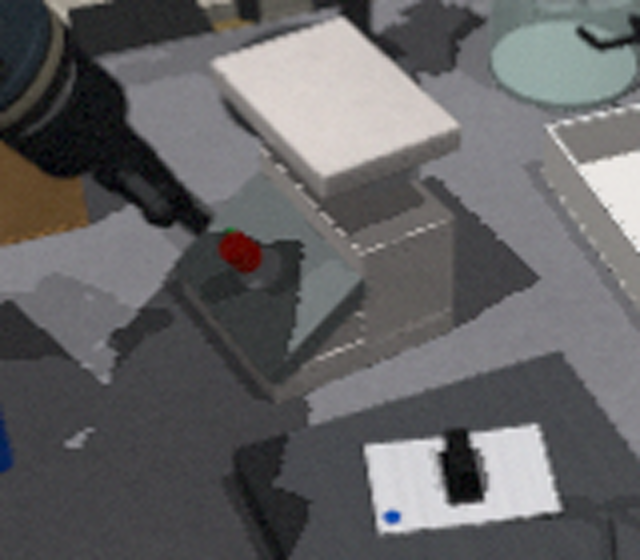

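```bash
python3 - <<'E'
from h import *
m,p,d=load('wrist2'); w=cloud(m,d)
s=manip.sense(); Rk,a=knobR(); tcp=s['eef_pos']
L=(w-tcp)@Rk
for v in range(239,250): print(v,[(u,L[v,u].round(4)[[0,2]]) for u in (305,308,312,324,328,331)])
m,p,d=load('side2'); w=cloud(m,d); L=(w-tcp)@Rk
s=(abs(L[...,0])<.014)&(abs(L[...,1])<.02)&(L[...,2]<-.02)&(L[...,2]>-.09)
print(np.sort(L[s][:,2])[::-1][:10])
E
```

```text
239 [(305, array([-0.0045, -0.0058])), (308, array([-0.005 , -0.0048])), (312, array([-0.0048, -0.0052])), (324, array([-0.0045, -0.006 ])), (328, array([-0.0042, -0.0066])), (331, array([-0.0046, -0.0058]))]
240 [(305, array([-0.0055, -0.0051])), (308, array([-0.005 , -0.0061])), (312, array([-0.0051, -0.0061])), (324, array([-0.005 , -0.0064])), (328, array([-0.0048, -0.0068])), (331, array([-0.0054, -0.0055]))]
241 [(305, array([-0.0056, -0.0062])), (308, array([-0.0051, -0.0074])), (312, array([-0.0059, -0.0057])), (324, array([-0.0065, -0.0045])), (328, array([-0.006 , -0.0055])), (331, array([-0.0057, -0.0062]))]
242 [(305, array([ 0.0107, -0.0443])), (308, array([ 0.0112, -0.0453])), (312, array([ 0.011 , -0.0449])), (324, array([ 0.0111, -0.0453])), (328, array([ 0.0112, -0.0454])), (331, array([ 0.0109, -0.0447]))]
243 [(305, array([ 0.0108, -0.0455])), (308, array([ 0.0111, -0.0463])), (312, array([ 0.0108, -0.0456])), (324, array([ 0.0106, -0.0451])), (328, array([ 0.0111, -0.0463])), (331, array([ 0.0111, -0.0464]))]
244 [(305, array([ 0.0108, -0.0467])), (308, array([ 0.
[... 621 characters left out ...]
y([ 0.0108, -0.0499])), (312, array([ 0.0107, -0.0497])), (324, array([ 0.0104, -0.0492])), (328, array([ 0.0109, -0.0503])), (331, array([ 0.0109, -0.0504]))]
248 [(305, array([ 0.0109, -0.0512])), (308, array([ 0.0106, -0.0506])), (312, array([ 0.011 , -0.0514])), (324, array([ 0.0105, -0.0505])), (328, array([ 0.0109, -0.0513])), (331, array([ 0.0109, -0.0514]))]
249 [(305, array([ 0.0109, -0.0522])), (308, array([ 0.0108, -0.052 ])), (312, array([ 0.0109, -0.0522])), (324, array([ 0.0108, -0.0521])), (328, array([ 0.0105, -0.0516])), (331, array([ 0.0107, -0.0518]))]
[-0.03769263 -0.04181831 -0.04208364 -0.04244017 -0.04248406 -0.04266816
 -0.04425283 -0.04527195 -0.04622049 -0.04633044]
```

All three cameras show the fingertips about 42 mm behind the reported TCP, so the fingers closed in front of the knob. Lateral alignment is fine. I'll correct for this offset, reopen and advance.

```bash
sed -i 's/a\*(d-.019))/a*(d-.019-.042))/' h.py
python3 -m inch '[[0,0,0,0,0,0,0.2],[0,0,0,0,0,0,0.2],[0,0,0,0,0,0,0.2]]'
python3 -c "
from h import *
rel_knob(.003)"
```

```text
time_s: 4.7
eef_pos: [0.461, 0.3325, 0.0876]
orientation: [0.299, -0.082, 0.95, 0.027]
ft_force: [0.8, -0.0, 0.6]
opening: 0.507
t 4.7 rv [-0.15 -0.12 -0.34] shift [-0.0011  0.0003  0.0641] | pos [0.461  0.3325 0.0876] F [ 0.8 -0.   0.6] op 0.51 q [ 0.85  0.   -0.77  0.3  -0.37  0.58]
```

```bash
python3 -m inch '[[0,0,0,-0.0005,0,0.02,0.2],[0,0,0,-0.0008,0,0.035,0.2],[0,0,0,-0.0008,0,0.045,0.2],[0,0,0,-0.0008,0,0.045,0.2]]'
python3 -c "
from h import *
rel_knob(.003);grab('wrist','wrist3');grab('side','side3')"
```

```text
time_s: 5.1
eef_pos: [0.4869, 0.3366, 0.0501]
orientation: [0.298, -0.082, 0.951, 0.026]
ft_force: [-1.3, -0.3, 0.7]
opening: 0.598
t 5.1 rv [-0.2  -0.19 -0.33] shift [-0.0011  0.0008  0.0183] | pos [0.4869 0.3366 0.0501] F [-1.3 -0.3  0.7] op 0.6 q [ 0.81  0.1  -0.79  0.17 -0.35  0.55]
```

View pics/wrist3.png

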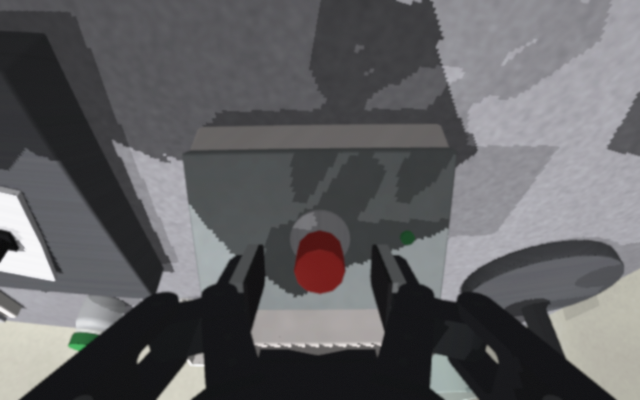

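View pics/side3.png

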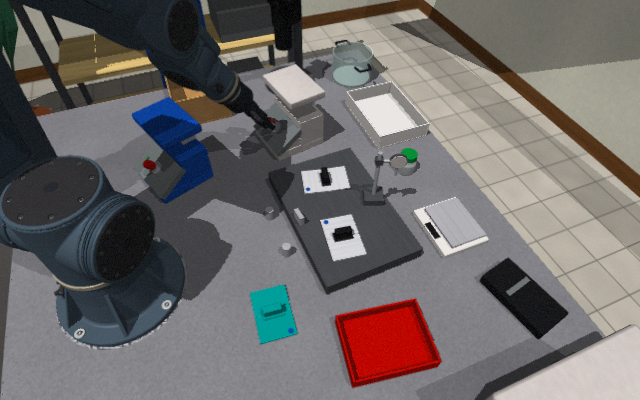

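The knob head (px 320,265) now sits between the fingers. I'll go a little deeper and then close.

```bash
python3 -m inch '[[0,0,0,-0.001,0.0005,0.008,0.2],[0,0,0,-0.001,0.0005,0.016,0.2],[0,0,0,-0.001,0.0005,0.016,0.2]]'
python3 -m inch '[[0,0,0,0,0,0,-1],[0,0,0,0,0,0,-1],[0,0,0,0,0,0,-1],[0,0,0,0,0,0,-1],[0,0,0,0,0,0,-1]]'
```

```text
time_s: 5.5
eef_pos: [0.4969, 0.3393, 0.038]
orientation: [0.298, -0.082, 0.951, 0.026]
ft_force: [0.0, 0.4, 0.9]
opening: 0.601
time_s: 6.0
eef_pos: [0.4967, 0.3394, 0.0389]
orientation: [0.299, -0.082, 0.95, 0.027]
ft_force: [-1.8, 0.2, 0.6]
opening: 0.261
```

```bash
python3 -m inch '[[0,0,0,0,0,-0.006,-1],[0,0,0,0,0,-0.012,-1],[0,0,0,0,0,-0.017,-1],[0,0,0,0,0,-0.019,-1],[0,0,0,0,0,-0.019,-1]]'
python3 -c "
from h import *
rel_knob(.003);grab('wrist','wrist4')"
```

```text
time_s: 6.5
eef_pos: [0.4855, 0.337, 0.054]
orientation: [0.298, -0.082, 0.951, 0.026]
ft_force: [9.6, 3.3, -14.7]
opening: 0.255
t 6.5 rv [-0.18 -0.16 -0.33] shift [0.0001 0.0002 0.0223] | pos [0.4855 0.337  0.054 ] F [  9.6   3.3 -14.7] op 0.26 q [ 0.81  0.09 -0.78  0.18 -0.35  0.55]
```

View pics/wrist4.png

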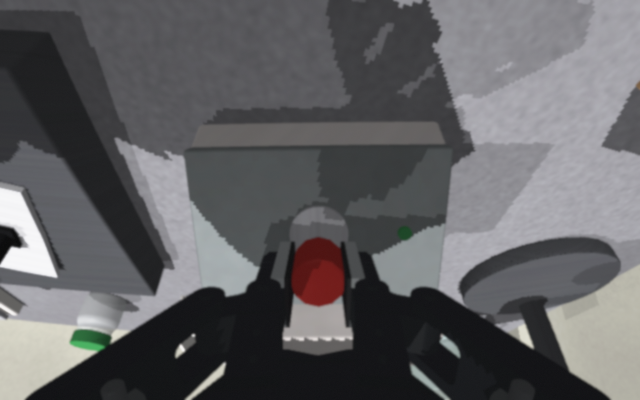

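The axial force of 18 N after 19 mm of travel means the knob is at its stop. I'll release, retract and verify.

```bash
python3 -m inch '[[0,0,0,0,0,0,0.2],[0,0,0,0,0,0,0.2],[0,0,0,0,0,0,0.2],[0,0,0,0,0,-0.03,0.2],[0,0,0,0,0,-0.07,0.2]]'
python3 -m inch '[[0,0,0,0,0,-0.03,0.2],[0,0,0,0,0,-0.03,0.2]]'
python3 -c "
from h import *
rel_knob(.003)
for c in ('wrist','side','scene'): grab(c,c+'5')"
python3 -c "
from knob import *
x,a=fit(['wrist5','scene5','side5'],10.3); print((x-KN)@a)"
```

```text
time_s: 7.05
eef_pos: [0.4457, 0.3294, 0.1111]
orientation: [0.298, -0.082, 0.951, 0.026]
ft_force: [0.0, 0.4, 0.1]
opening: 0.6
time_s: 7.25
eef_pos: [0.4295, 0.3288, 0.1404]
orientation: [0.3, -0.082, 0.95, 0.029]
ft_force: [0.1, 0.5, -0.7]
opening: 0.598
t 7.25 rv [ 0.06  0.12 -0.4 ] shift [ 0.0036 -0.0021  0.1255] | pos [0.4295 0.3288 0.1404] F [ 0.1  0.5 -0.7] op 0.6 q [ 0.91 -0.11 -0.72  0.47 -0.39  0.64]
wrist5 873 [0.4484 0.3303 0.1029] [315.20389462 199.75028637]
scene5 60 [0.4612 0.3236 0.1001] [381.88333333 123.41666667]
side5 74 [0.4543 0.3257 0.0999] [266.5        120.17567568]
[0] [0.4565 0.3319 0.0958] rms mm 0.5900385732984862
[1] [0.4579 0.3301 0.0939] rms mm 1.9049900157923625
[2] [0.455  0.3324 0.0949] rms mm 1.4094100030872694
[0, 1, 2] [0.4565 0.3317 0.0958] rms mm 0.9226556616864684
lampframe xy -0.054680784983320685 0.000949927318206709
0.015398262707566933
```

View pics/wrist5.png

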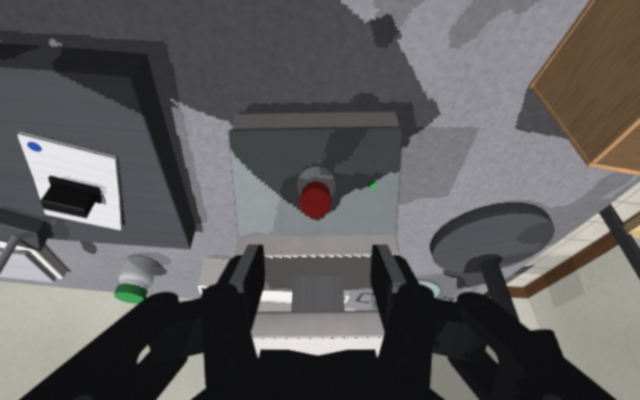

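```bash
python3 -m inch '[[0,0,0,0,0,0,0.2],[0,0,0,0,0,0,0.2]]'
python3 -c "
from h import *
rel_knob(.003)
grab('wrist','wrist6')"
python3 -c "
from knob import *
x,a=fit(['wrist6'],10.3); print((x-KN)@a)
for t in('wrist1','wrist6'):
    m,p,d=load(t);w=cloud(m,d);l=(w-KN)@a; v=w-KN; rr=np.linalg.norm(v-l[...,None]*a,axis=-1)
    f=(rr<.009)&(l>.005); print(t,'face',f.sum(),np.percentile(l[f],[5,25,50,75,95]))
    pn=(rr>.03)&(rr<.05)&(abs(l+.026)<.008); print('panel',np.median(l[pn]))
"
```

```text
time_s: 7.6
eef_pos: [0.4297, 0.327, 0.1354]
orientation: [0.298, -0.082, 0.951, 0.026]
ft_force: [0.3, 0.2, -0.2]
opening: 0.6
t 7.6 rv [-0.2  -0.18 -0.33] shift [-0.      0.0004  0.1214] | pos [0.4297 0.327  0.1354] F [ 0.3  0.2 -0.2] op 0.6 q [ 0.9  -0.1  -0.73  0.47 -0.39  0.63]
wrist6 893 [0.4483 0.3302 0.1027] [317.84658455 205.39977604]
[0] [0.4565 0.3318 0.0958] rms mm 0.5738671384236672
[0] [0.4565 0.3318 0.0958] rms mm 0.5738671384236672
lampframe xy -0.05468647054443052 0.0011062042197310998
0.015415039044302723
wrist1 face 495 [0.01091649 0.01162854 0.01200845 0.01242335 0.01307105]
panel -0.02855320529780542
wrist6 face 489 [0.0264475  0.0270263  0.02745202 0.02793128 0.02876211]
panel -0.028564852966571103
```

The knob moved 15.4 mm. It had started about 2.5 mm out (head 28.5 mm above the panel, not 26), so it is now at about 17.9 mm, its stop. Next: move to press lid A's lifted end.

```bash
cat >> h.py <<'E'
OFF=.042
LA=np.array([.5438,.1036]); LAY=np.radians(166.7)
def downR(yawx):
    y=np.radians(yawx); x=np.array([np.cos(y),np.sin(y),0]); z=np.array([0,0,-1.]); return np.c_[x,np.cross(z,x),z]
def rel_tip(tip,yawx):  # tip: true fingertip (closed) position
    rel(downR(yawx),np.array(tip)-[0,0,OFF])
def lidpt(c,yaw,lx,ly=0):
    a=np.array([np.cos(yaw),np.sin(yaw)]); return c+lx*a+ly*np.array([-a[1],a[0]])
E
python3 -c "
from h import *
print(lidpt(LA,LAY,-.042),lidpt(LA,LAY,.042))
rel_tip([.40,.19,.2],76.7)"
```

```text
[0.58467351 0.09393791] [0.50292649 0.11326209]
t 7.65 rv [ 34.26  22.55 109.19] shift [ 0.0305 -0.1299 -0.0487] | pos [0.4297 0.3271 0.1355] F [ 0.2  0.3 -1.2] op 0.6 q [ 0.9  -0.1  -0.73  0.47 -0.39  0.63]
```

```bash
python3 -m inch '[[34.3,22.5,109.2,0.03,-0.13,-0.049,0.2],[34.3,22.5,109.2,0.03,-0.13,-0.049,0.2],[34.3,22.5,109.2,0.03,-0.13,-0.049,0.2],[34.3,22.5,109.2,0.03,-0.13,-0.049,-0.5],[34.3,22.5,109.2,0.03,-0.13,-0.049,-1]]'
python3 -c "
from h import *
rel_tip([.5847,.0939,.15],76.7)"
```

```text
time_s: 8.15
eef_pos: [0.4004, 0.1895, 0.1597]
orientation: [0.21, 0.283, 0.936, 0.019]
ft_force: [-0.3, -0.1, 0.3]
opening: 0.269
t 8.15 rv [21.69 14.16 68.51] shift [-0.1701  0.008   0.1295] | pos [0.4004 0.1895 0.1597] F [-0.3 -0.1  0.3] op 0.27 q [ 0.71 -0.17 -0.61  0.87 -0.33  1.25]
```

```bash
python3 -m inch '[[21.7,14.2,68.5,-0.17,0.008,0.13,-1],[21.7,14.2,68.5,-0.17,0.008,0.13,-1],[21.7,14.2,68.5,-0.17,0.008,0.13,-1],[21.7,14.2,68.5,-0.17,0.008,0.13,-1],[21.7,14.2,68.5,-0.17,0.008,0.13,-1]]'
python3 -c "
from h import *
rel_tip([.5847,.0939,.15],76.7)"
```

```text
time_s: 8.65
eef_pos: [0.5879, 0.0933, 0.1048]
orientation: [0.092, 0.605, 0.791, 0.007]
ft_force: [-0.9, 0.4, 0.6]
opening: -0.001
t 8.65 rv [ 8.83  5.95 28.42] shift [ 0.0009 -0.0025 -0.0037] | pos [0.5879 0.0933 0.1048] F [-0.9  0.4  0.6] op -0.0 q [ 0.24  0.31 -0.14  0.99 -0.13  1.53]
```

```bash
python3 -m inch '[[8.8,6,28.4,0,-0.001,-0.001,-1],[8.8,6,28.4,0,-0.001,-0.001,-1],[8.8,6,28.4,0,-0.001,-0.001,-1],[8.8,6,28.4,0,-0.001,-0.001,-1],[8.8,6,28.4,0,-0.001,-0.001,-1]]'
python3 -c "
from h import *
rel_tip([.5847,.0939,.15],76.7)
for c in('wrist','side','scene'): grab(c,c+'7')"
```

```text
time_s: 9.15
eef_pos: [0.5847, 0.0951, 0.107]
orientation: [0.0, 0.782, 0.623, 0.001]
ft_force: [0.2, 0.9, -0.3]
opening: 0.002
t 9.15 rv [ 0.1  -0.03  0.38] shift [-0.0012  0.0002 -0.001 ] | pos [0.5847 0.0951 0.107 ] F [ 0.2  0.9 -0.3] op 0.0 q [ 0.16  0.43  0.05  1.19 -0.    1.96]
```

View pics/wrist7.png

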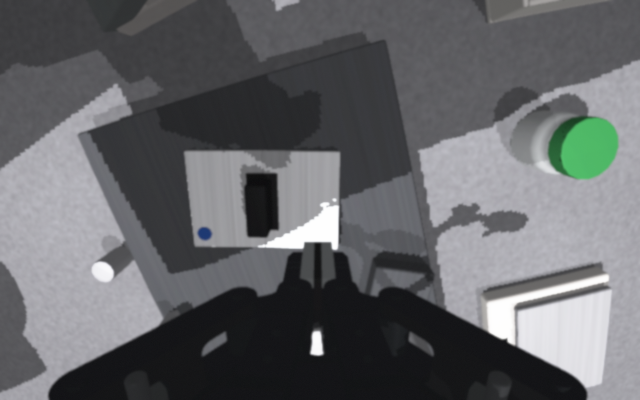

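View pics/side7.png

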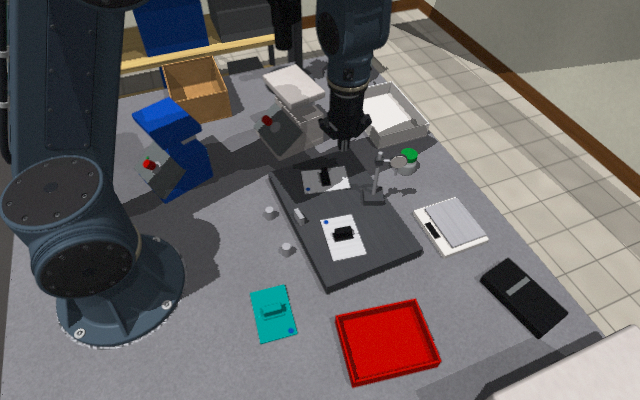

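```bash
python3 - <<'E'
from h import *
m,p,d=load('wrist7'); w=cloud(m,d)
q=[(186,151),(339,151),(338,248),(193,247)]
c=np.array([on_plane(m,[u],z)[0] for u,z in zip(q,(.045,.049,.049,.045))]); print(c.round(4),c.mean(0).round(4))
ax=(c[0]-c[1]+c[3]-c[2])[:2]; print('yaw',np.degrees(np.arctan2(ax[1],ax[0])))
print(project(m,[[.5847,.0939,.048],[.5029,.1133,.045],[.5438,.1036,.073]]))
tcp=np.array([.5847,.0951,.107]); L=(w-tcp)@downR(76.7)
for v in range(238,250): print(v,L[v,[308,326]].round(4).tolist())
for t in('side7','scene7'):
    m2,p2,d2=load(t); w2=cloud(m2,d2); L2=(w2-tcp)
    s=(abs(L2[...,0])<.02)&(abs(L2[...,1])<.02)&(L2[...,2]>-.03)&(L2[...,2]<.08); print(t,s.sum(),np.sort(L2[s][:,2])[:8].round(4))
E
```

```text
[[0.4957 0.1554 0.045 ]
 [0.6096 0.1293 0.049 ]
 [0.5925 0.0521 0.049 ]
 [0.4744 0.078  0.045 ]] [0.5431 0.1037 0.047 ]
yaw 167.37636556174274
[[317.17257056 201.98469279]
 [211.73816037 200.25929723]
 [258.05843697 211.88814736]]
238 [[-0.0323, -0.007, 0.0601], [-0.0317, 0.0076, 0.059]]
239 [[-0.0332, -0.007, 0.0603], [-0.033, 0.0077, 0.0601]]
240 [[-0.0343, -0.007, 0.0607], [-0.0337, 0.0077, 0.0594]]
241 [[-0.035, -0.007, 0.0602], [-0.0347, 0.0077, 0.0597]]
242 [[0.0105, -0.0042, -0.0436], [0.0105, 0.0042, -0.0435]]
243 [[0.0105, -0.0042, -0.0447], [0.0109, 0.0041, -0.0454]]
244 [[0.0109, -0.0042, -0.0467], [0.0107, 0.0041, -0.0461]]
245 [[0.0106, -0.0041, -0.0471], [0.0106, 0.0041, -0.0471]]
246 [[0.0112, -0.0041, -0.0495], [0.0103, 0.0041, -0.0475]]
247 [[0.0108, -0.0041, -0.0497], [0.0105, 0.004, -0.049]]
248 [[0.011, -0.004, -0.0511], [0.0106, 0.004, -0.0503]]
249 [[0.0105, -0.004, -0.0512], [0.0109, 0.0039, -0.052]]
side7 132 [0.0381 0.0406 0.0412 0.0412 0.0417 0.0452 0.0461 0.0463]
scene7 130 [0.0366 0.0407 0.0413 0.042  0.0429 0.0445 0.0448 0.0452]
```

```bash
python3 -m inch '[[0,0,0,-0.001,0,0.04,-1],[0,0,0,-0.001,0,0.07,-1],[0,0,0,-0.001,0,0.088,-1],[0,0,0,-0.001,0,0.09,-1],[0,0,0,-0.001,0,0.09,-1]]'
python3 -c "
from h import *
rel_tip([.5847,.0939,.045],76.7)"
```

```text
time_s: 9.8
eef_pos: [0.5842, 0.0952, 0.0186]
orientation: [0.001, 0.781, 0.625, 0.001]
ft_force: [-0.2, 0.0, -0.2]
opening: -0.002
t 9.8 rv [ 0.2  -0.04  0.61] shift [-0.0012  0.0007  0.0156] | pos [0.5842 0.0952 0.0186] F [-0.2  0.  -0.2] op -0.0 q [ 0.16  0.48 -0.1   0.98 -0.    1.95]
```

```bash
python3 -m inch '[[0,0,0,0,0.0005,0.004,-1],[0,0,0,0,0.0005,0.008,-1],[0,0,0,0,0.0005,0.011,-1],[0,0,0,0,0.0005,0.011,-1]]'
python3 -m inch '[[0,0,0,0,0,0.001,-1],[0,0,0,0,0,0.002,-1]]'
```

```text
time_s: 10.2
eef_pos: [0.5849, 0.0948, 0.007]
orientation: [0.001, 0.781, 0.624, 0.001]
ft_force: [0.1, -0.0, -0.1]
opening: 0.0
time_s: 10.4
eef_pos: [0.5852, 0.0949, 0.0056]
orientation: [0.001, 0.781, 0.624, 0.002]
ft_force: [-7.6, -1.1, 23.4]
opening: 0.004
```

```bash
python3 -m inch '[[0,0,0,0,0,-0.0005,-1]]'
python3 -c "
from h import *
rel_tip([.5847,.0939,.045],76.7)
for c in('wrist','side','scene'): grab(c,c+'8')"
python3 - <<'E'
from h import *
m,p,d=load('wrist8'); w=cloud(m,d)
for lx in range(-55,60,10):
  out=[]
  for t in('wrist8','scene8','wrist7'):
    mm,_,dd=load(t); ww=cloud(mm,dd)
    a=np.array([np.cos(LAY),np.sin(LAY)]); X=(ww[...,:2]-LA)@a; Y=(ww[...,:2]-LA)@np.array([-a[1],a[0]])
    s=(abs(X*1000-lx)<5)&(abs(Y)>.022)&(abs(Y)<.037)&(ww[...,2]<.056); out.append((s.sum(),round(float(np.median(ww[s][:,2])),4)))
  print(lx,out)
E
```

```text
time_s: 10.5
eef_pos: [0.5851, 0.0949, 0.0059]
orientation: [0.001, 0.781, 0.624, 0.002]
ft_force: [-0.1, 0.0, 0.7]
opening: 0.001
t 10.5 rv [ 0.21 -0.06  0.53] shift [-0.0011 -0.0002  0.0029] | pos [0.5851 0.0949 0.0059] F [-0.1  0.   0.7] op 0.0 q [ 0.16  0.49 -0.12  0.96 -0.    1.95]
-55 [(np.int64(611), 0.0448), (np.int64(29), 0.0431), (np.int64(439), 0.0481)]
-45 [(np.int64(676), 0.0447), (np.int64(26), 0.0428), (np.int64(423), 0.0474)]
-35 [(np.int64(646), 0.0446), (np.int64(20), 0.0433), (np.int64(420), 0.0469)]
-25 [(np.int64(658), 0.0447), (np.int64(21), 0.0441), (np.int64(453), 0.0462)]
-15 [(np.int64(639), 0.0446), (np.int64(18), 0.0435), (np.int64(455), 0.0455)]
-5 [(np.int64(723), 0.0445), (np.int64(22), 0.0433), (np.int64(411), 0.0449)]
5 [(np.int64(718), 0.0448), (np.int64(23), 0.0433), (np.int64(331), 0.0446)]
15 [(np.int64(695), 0.0454), (np.int64(20), 0.0443), (np.int64(381), 0.0444)]
25 [(np.int64(897), 0.0459), (np.int64(18), 0.0448), (np.int64(448), 0.0445)]
35 [(np.int64(1064), 0.0466), (np.int64(29), 0.0449), (np.int64(455), 0.0445)]
45 [(np.int64(1130), 0.0472), (np.int64(30), 0.0456), (np.int64(446), 0.0445)]
55 [(np.int64(1097), 0.0478), (np.int64(29), 0.0455), (np.int64(446), 0.0445)]
```

View pics/wrist8.png

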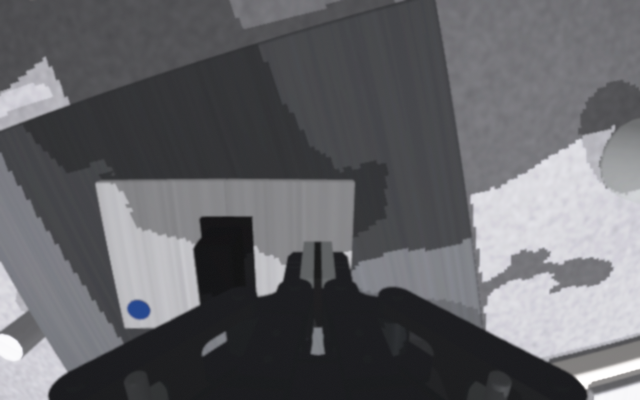

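Lid A has rocked over: the far end is down and the dot end is up by 3.3 mm. I'll hold it with a little more force.

```bash
python3 -m inch '[[0,0,0,0,0,0.0002,-1],[0,0,0,0,0,0.0002,-1]]'; python3 -m inch '[[0,0,0,0,0,0.0002,-1],[0,0,0,0,0,0.0002,-1]]'
```

```text
time_s: 10.85
eef_pos: [0.5851, 0.0949, 0.0056]
orientation: [0.001, 0.781, 0.624, 0.002]
ft_force: [-1.5, 0.3, 4.7]
opening: 0.001
time_s: 11.05
eef_pos: [0.5851, 0.0949, 0.0056]
orientation: [0.001, 0.781, 0.624, 0.002]
ft_force: [-2.4, -0.0, 8.0]
opening: 0.001
```

Steady at 8 N. I'll hold, then lift and go to the other end.

```bash
python3 -m inch '[[0,0,0,0,0,0.0001,-1],[0,0,0,0,0,0.0001,-1],[0,0,0,0,0,0.0001,-1],[0,0,0,0,0,0.0001,-1]]'; python3 -m inch '[[0,0,0,0,0,-0.005,-1],[0,0,0,0,0,-0.03,-1],[0,0,0,0,0,-0.06,-1],[0,0,0,0,0,-0.06,-1]]'
python3 -c "
from h import *
rel_tip([.5029,.1133,.107],76.7)
for c in('wrist','scene'): grab(c,c+'9')"
python3 - <<'E'
from h import *
a=np.array([np.cos(LAY),np.sin(LAY)])
for lx in range(-55,60,10):
  out=[]
  for t in('wrist9','scene9'):
    mm,_,dd=load(t); ww=cloud(mm,dd)
    X=(ww[...,:2]-LA)@a; Y=(ww[...,:2]-LA)@np.array([-a[1],a[0]])
    s=(abs(X*1000-lx)<5)&(abs(Y)>.022)&(abs(Y)<.037)&(ww[...,2]<.056); out.append((s.sum(),round(float(np.median(ww[s][:,2])),4)))
  print(lx,out)
E
```

```text
time_s: 11.45
eef_pos: [0.5851, 0.0949, 0.0056]
orientation: [0.001, 0.781, 0.624, 0.002]
ft_force: [-2.0, -0.3, 9.3]
opening: 0.002
time_s: 11.85
eef_pos: [0.5869, 0.0953, 0.069]
orientation: [0.002, 0.781, 0.624, 0.004]
ft_force: [0.5, 0.3, 0.6]
opening: 0.001
t 11.85 rv [ 0.47 -0.17  0.53] shift [-0.001  -0.086   0.0033] | pos [0.5869 0.0953 0.069 ] F [0.5 0.3 0.6] op 0.0 q [ 0.16  0.45 -0.02  1.09 -0.    1.95]
-55 [(np.int64(338), 0.0481), (np.int64(37), 0.0465)]
-45 [(np.int64(358), 0.0476), (np.int64(37), 0.0463)]
-35 [(np.int64(363), 0.0468), (np.int64(24), 0.045)]
-25 [(np.int64(464), 0.0462), (np.int64(19), 0.0447)]
-15 [(np.int64(619), 0.0456), (np.int64(26), 0.0446)]
-5 [(np.int64(555), 0.045), (np.int64(37), 0.0447)]
5 [(np.int64(407), 0.0445), (np.int64(23), 0.0427)]
15 [(np.int64(441), 0.0444), (np.int64(19), 0.0433)]
25 [(np.int64(601), 0.0445), (np.int64(22), 0.0431)]
35 [(np.int64(589), 0.0445), (np.int64(31), 0.0433)]
45 [(np.int64(594), 0.0445), (np.int64(32), 0.0425)]
55 [(np.int64(569), 0.0445), (np.int64(28), 0.0434)]
```

View pics/wrist9.png

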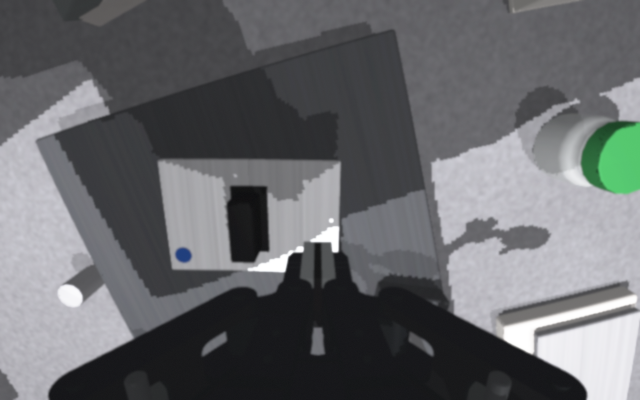

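It fell back as expected and hasn't moved. Now the dot end.

```bash
python3 -m inch '[[0,0,0,-0.001,-0.042,0,-1],[0,0,0,-0.001,-0.084,0,-1],[0,0,0,-0.001,-0.084,0.03,-1],[0,0,0,-0.001,-0.084,0.053,-1],[0,0,0,-0.001,-0.084,0.053,-1]]'
python3 -c "
from h import *
rel_tip([.5029,.1133,.045],76.7)"
```

```text
time_s: 12.45
eef_pos: [0.4998, 0.1119, 0.0088]
orientation: [-0.0, 0.781, 0.624, -0.001]
ft_force: [-0.8, -0.2, 0.3]
opening: 0.001
t 12.45 rv [-0.1   0.09  0.54] shift [0.002  0.0027 0.0058] | pos [0.4998 0.1119 0.0088] F [-0.8 -0.2  0.3] op 0.0 q [ 0.22  0.35 -0.33  0.89 -0.    2.01]
```

```bash
python3 -m inch '[[0,0,0,0,0.002,0.0015,-1],[0,0,0,0,0.002,0.0015,-1]]'; python3 -m inch '[[0,0,0,0,0,0.0007,-1],[0,0,0,0,0,0.0007,-1]]'
```

```text
time_s: 12.65
eef_pos: [0.5056, 0.112, 0.011]
orientation: [0.001, 0.781, 0.624, 0.002]
ft_force: [0.5, -0.3, 0.4]
opening: 0.001
time_s: 12.85
eef_pos: [0.5052, 0.112, 0.0102]
orientation: [0.001, 0.781, 0.624, 0.002]
ft_force: [1.2, -0.2, 0.6]
opening: 0.003
```

```bash
python3 -m inch '[[0,0,0,0,-0.002,0.0015,-1],[0,0,0,0,-0.002,0.003,-1],[0,0,0,0,-0.002,0.003,-1]]'; python3 -m inch '[[0,0,0,0,0,0.0007,-1],[0,0,0,0,0,0.0007,-1]]'
```

```text
time_s: 13.15
eef_pos: [0.5026, 0.1124, 0.0065]
orientation: [0.001, 0.781, 0.624, 0.001]
ft_force: [1.3, -0.3, -0.6]
opening: 0.002
time_s: 13.35
eef_pos: [0.5028, 0.1125, 0.0059]
orientation: [0.001, 0.781, 0.624, 0.001]
ft_force: [-0.9, 0.1, -0.5]
opening: 0.003
```

```bash
python3 -m inch '[[0,0,0,0,0,0.0005,-1],[0,0,0,0,0,0.0005,-1]]'; python3 -m inch '[[0,0,0,0,0,0.0002,-1],[0,0,0,0,0,0.0002,-1]]'
```

```text
time_s: 13.55
eef_pos: [0.5029, 0.1125, 0.0057]
orientation: [0.001, 0.781, 0.624, 0.001]
ft_force: [-0.5, -0.6, 2.8]
opening: 0.001
time_s: 13.75
eef_pos: [0.5029, 0.1125, 0.0056]
orientation: [0.001, 0.781, 0.624, 0.002]
ft_force: [-2.7, -0.9, 7.0]
opening: 0.002
```

```bash
python3 -m inch '[[0,0,0,0,0,0.0002,-1],[0,0,0,0,0,0.0002,-1],[0,0,0,0,0,0.0002,-1],[0,0,0,0,0,0.0002,-1]]'; python3 -m inch '[[0,0,0,0,0,0,-1],[0,0,0,0,0,-0.02,-1],[0,0,0,0,0,-0.06,-1],[0,0,0,0,0,-0.08,-1]]'
python3 -c "
from h import *
rel_tip([.5438,.1036,.117],76.7)
for c in('wrist','scene'): grab(c,c+'10')"
```

```text
time_s: 14.15
eef_pos: [0.5029, 0.1125, 0.0056]
orientation: [0.001, 0.781, 0.624, 0.002]
ft_force: [-4.5, -1.5, 12.5]
opening: 0.002
time_s: 14.55
eef_pos: [0.5033, 0.1126, 0.0876]
orientation: [0.001, 0.781, 0.624, 0.002]
ft_force: [0.5, 1.1, -0.3]
opening: 0.003
t 14.55 rv [ 0.3  -0.11  0.53] shift [0.0001 0.0414 0.0128] | pos [0.5033 0.1126 0.0876] F [ 0.5  1.1 -0.3] op 0.0 q [ 0.22  0.28 -0.21  1.07 -0.    2.01]
```

View pics/wrist10.png

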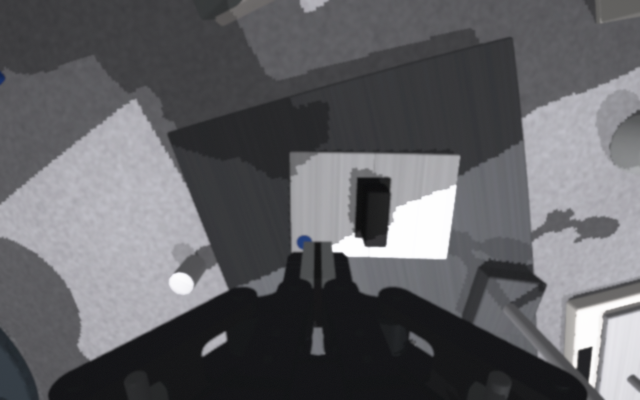

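```bash
python3 - <<'E'
from h import *
for t in('wrist10','scene10'):
    m,p,d=load(t); w=cloud(m,d)
    s=(w[...,2]>.066)&(w[...,2]<.078)&(np.hypot(w[...,0]-.5438,w[...,1]-.1036)<.035); P=w[s]
    if len(P): print(t,len(P),P.mean(0),cv2.minAreaRect(P[:,:2].astype(np.float32)))
m,p,d=load('wrist10')
q=[(290,152),(460,155),(446,259),(291,252)]
c=np.array([on_plane(m,[u],z)[0] for u,z in zip(q,(.045,.049,.049,.045))]); print(c.round(4),c.mean(0).round(4))
ax=(c[0]-c[1]+c[3]-c[2])[:2]; print('yaw',np.degrees(np.arctan2(ax[1],ax[0])))
rel_tip([.5438,.1036,.117],76.7)
E
```

```text
wrist10 1471 [0.54175463 0.10527048 0.07203538] ((0.5420712232589722, 0.10396312922239304), (0.039825789630413055, 0.016399269923567772), 76.8309097290039)
scene10 93 [0.54474407 0.09979811 0.07010768] ((0.544310450553894, 0.10215740650892258), (0.04232032969594002, 0.018248330801725388), 76.80367279052734)
[[0.4941 0.1562 0.045 ]
 [0.6097 0.1287 0.049 ]
 [0.5912 0.0507 0.049 ]
 [0.4761 0.0817 0.045 ]] [0.5428 0.1043 0.047 ]
yaw 165.75309379635675
t 14.65 rv [ 0.43 -0.17  0.53] shift [-0.0004  0.0404  0.0132] | pos [0.5044 0.1129 0.0879] F [-0.2 -0.1 -1.2] op 0.0 q [ 0.22  0.28 -0.21  1.07 -0.    2.01]
```

```bash
python3 -m inch '[[0,0,0,0,0.02,0,0],[0,0,0,0,0.0395,0,0],[0,0,0,0,0.0395,0,0],[0,0,0,0,0.0395,0.02,0],[0,0,0,0,0.0395,0.02,0]]'
python3 -c "
from h import *
rel_tip([.5425,.104,.057],76.8)
grab('wrist','wrist11')"
```

```text
time_s: 15.15
eef_pos: [0.539, 0.1035, 0.0627]
orientation: [0.0, 0.781, 0.624, -0.0]
ft_force: [0.4, 0.2, 0.5]
opening: 0.498
t 15.15 rv [-0.03  0.04  0.43] shift [0.0013 0.0033 0.0477] | pos [0.539  0.1035 0.0627] F [0.4 0.2 0.5] op 0.5 q [ 0.19  0.37 -0.15  1.05 -0.    1.98]
```

View pics/wrist11.png

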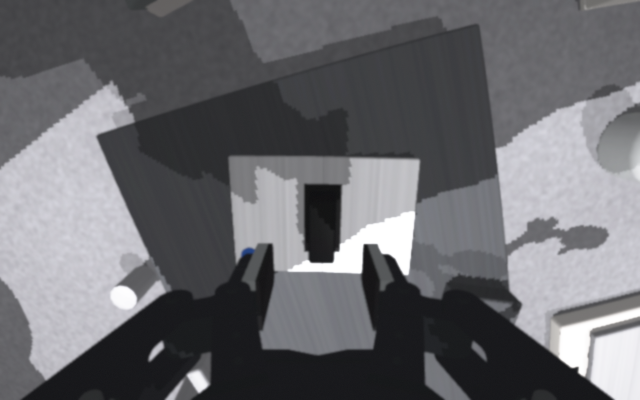

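```bash
python3 -m inch '[[0,0,0,0.001,0.002,0.02,0],[0,0,0,0.001,0.002,0.035,0],[0,0,0,0.001,0.002,0.044,0],[0,0,0,0.001,0.002,0.047,0],[0,0,0,0.001,0.002,0.047,0]]'
python3 -c "
from h import *
rel_tip([.5425,.104,.055],76.8)
grab('wrist','wrist12')"
```

```text
time_s: 15.7
eef_pos: [0.5434, 0.1043, 0.0185]
orientation: [0.001, 0.781, 0.624, 0.001]
ft_force: [0.0, 0.1, -0.9]
opening: 0.499
t 15.7 rv [ 0.19 -0.05  0.44] shift [-0.0005 -0.0008  0.0055] | pos [0.5434 0.1043 0.0185] F [ 0.   0.1 -0.9] op 0.5 q [ 0.19  0.41 -0.21  0.94 -0.    1.98]
```

View pics/wrist12.png

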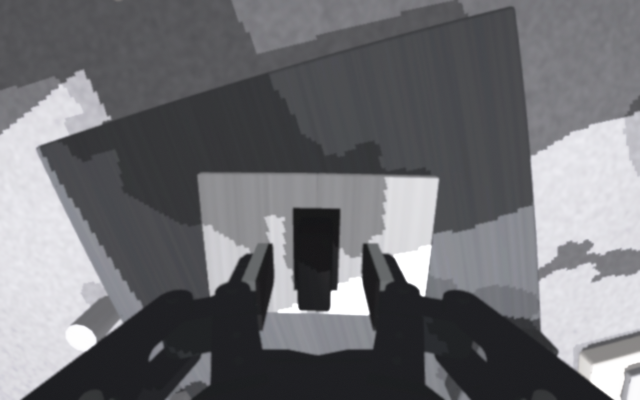

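The handle (px 317,260) is centred between the fingers. I'll close and lift.

```bash
python3 -m inch '[[0,0,0,0,0,0.002,0],[0,0,0,0,0,0.002,-1],[0,0,0,0,0,0.002,-1],[0,0,0,0,0,0.002,-1],[0,0,0,0,0,0.002,-1]]'
python3 -m inch '[[0,0,0,0,0,-0.01,-1],[0,0,0,0,0,-0.04,-1],[0,0,0,0,0,-0.08,-1],[0,0,0,0,0,-0.1,-1],[0,0,0,0,0,-0.1,-1]]'
python3 -c "
from h import *
rel_tip([.5,-.338,.17],81.2)
grab('wrist','wrist13')
grab('side','side13')"
```

```text
time_s: 16.25
eef_pos: [0.5435, 0.1043, 0.0167]
orientation: [0.001, 0.781, 0.624, 0.002]
ft_force: [-3.0, 0.6, 5.5]
opening: 0.169
time_s: 16.75
eef_pos: [0.545, 0.1046, 0.1199]
orientation: [0.002, 0.781, 0.624, 0.004]
ft_force: [0.3, -0.1, -1.8]
opening: 0.174
t 16.75 rv [ 0.48 -0.15 -3.97] shift [-0.4416  0.054  -0.009 ] | pos [0.545  0.1046 0.1199] F [ 0.3 -0.1 -1.8] op 0.17 q [ 0.19  0.34 -0.05  1.17 -0.    1.98]
```

View pics/wrist13.png

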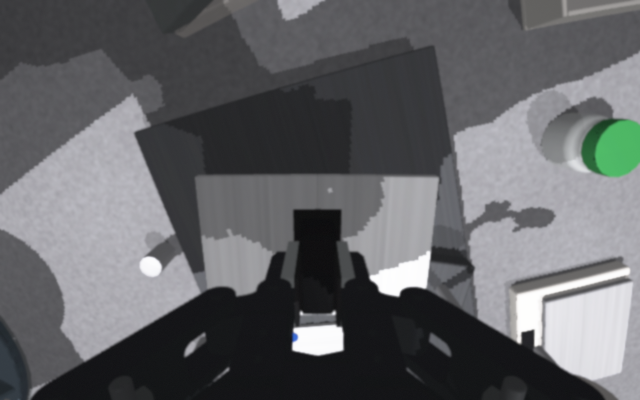

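View pics/side13.png

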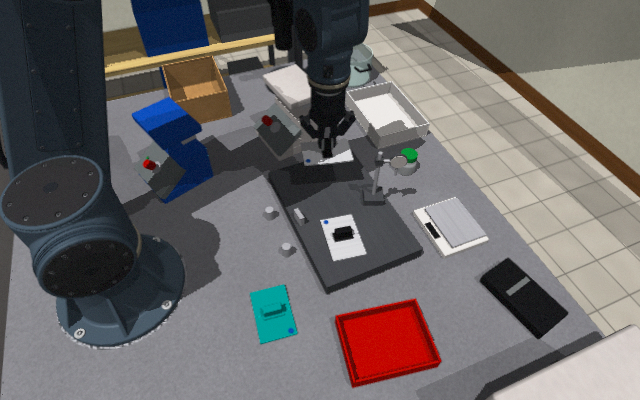

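The lid is held and hanging level (opening 0.17). I'll carry it to the tray, keeping clear of the gauge.

```bash
python3 -m inch '[[0,0,0,-0.03,-0.02,0,-1],[0,0,-1,-0.06,-0.037,0,-1],[0,0,-2,-0.1,-0.03,0,-1],[0,0,-3,-0.14,-0.022,0,-1],[0,0,-4,-0.18,-0.012,0,-1]]'
python3 -c "
from h import *
rel_tip([.5,-.338,.16],81.2)"
```

```text
time_s: 17.35
eef_pos: [0.4902, -0.0699, 0.1149]
orientation: [0.0, 0.759, 0.651, 0.001]
ft_force: [1.0, 0.4, -2.2]
opening: 0.17
t 17.35 rv [ 0.08 -0.04  0.11] shift [-0.2636  0.0502 -0.0032] | pos [ 0.4902 -0.0699  0.1149] F [ 1.   0.4 -2.2] op 0.17 q [-0.14  0.23 -0.21  1.13  0.    1.58]
```

```bash
python3 -m inch '[[0,0,0,-0.04,0.008,0,-1],[0,0,0,-0.085,0.017,0,-1],[0,0,0,-0.13,0.026,0,-1],[0,0,0,-0.175,0.035,0,-1],[0,0,0,-0.22,0.042,0,-1]]'
python3 -m inch '[[0,0,0,-0.02,0.004,0,-1],[0,0,0,-0.03,0.006,0,-1],[0,0,0,-0.03,0.006,0,-1]]'
python3 -c "
from h import *
rel_tip([.5,-.338,.16],81.2)
for c in('wrist','side','scene'): grab(c,c+'14')"
python3 - <<'E'
from h import *
for t in('side14','scene14'):
    m,p,d=load(t); w=cloud(m,d);h=p.astype(int)
    red=(h[...,0]>60)&(h[...,0]>2.5*h[...,1])&(h[...,0]>2.5*h[...,2])&(w[...,1]<-.15)&(w[...,2]>.03)&(w[...,2]<.04); P=w[red]
    print(t,len(P),cv2.minAreaRect(P[:,:2].astype(np.float32)))
    br=(w[...,2]>.08)&(w[...,2]<.16)&(h.min(-1)>110)&(np.hypot(w[...,0]-.5,w[...,1]+.338)<.1); P=w[br]; print(len(P),P.mean(0) if len(P) else '',cv2.minAreaRect(P[:,:2].astype(np.float32)) if len(P) else '')
E
```

```text
time_s: 17.85
eef_pos: [0.4986, -0.294, 0.1145]
orientation: [0.0, 0.759, 0.651, 0.001]
ft_force: [0.8, -0.7, -0.8]
opening: 0.166
time_s: 18.15
eef_pos: [0.5003, -0.3233, 0.1147]
orientation: [0.0, 0.759, 0.651, 0.001]
ft_force: [-0.0, 0.4, -1.1]
opening: 0.169
t 18.15 rv [ 0.09 -0.09 -0.03] shift [-0.0146  0.002  -0.0033] | pos [ 0.5003 -0.3233  0.1147] F [-0.   0.4 -1.1] op 0.17 q [-0.57  0.43  0.08  1.21  0.    1.15]
side14 592 ((0.49578720331192017, -0.33837807178497314), (0.13976094126701355, 0.18086393177509308), 80.86524963378906)
1692 [ 0.49154041 -0.33462767  0.14339771] ((0.5001223087310791, -0.323677659034729), (0.08056868612766266, 0.12115158140659332), 81.27726745605469)
scene14 543 ((0.5002154111862183, -0.33873867988586426), (0.13938787579536438, 0.18055467307567596), 81.01361083984375)
1350 [ 0.51292932 -0.33704311  0.14345125] ((0.5022987127304077, -0.32446926832199097), (0.08180162310600281, 0.12278705090284348), 81.9744644165039)
```

View pics/wrist14.png

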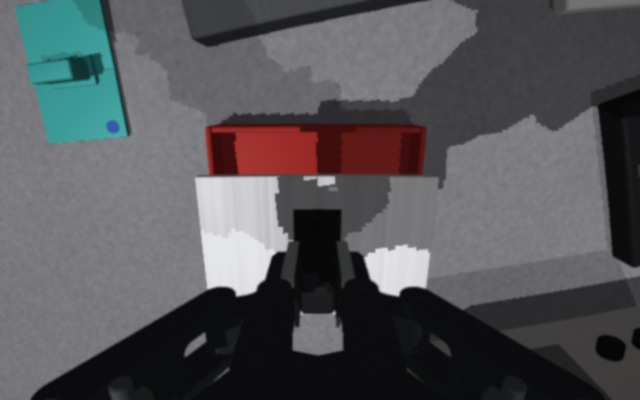

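View pics/scene14.png

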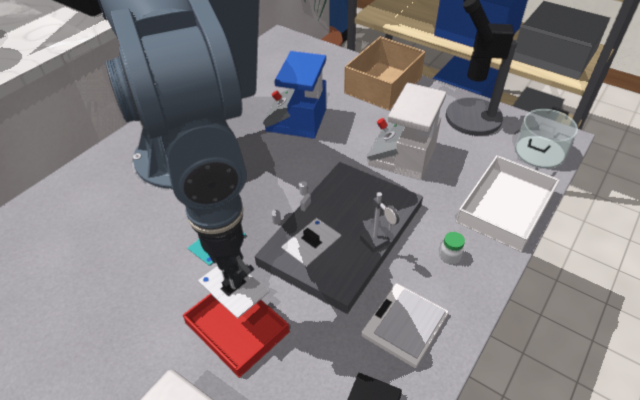

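```bash
python3 -m inch '[[0,0,0,-0.0145,0,0.01,-1],[0,0,0,-0.0145,0,0.04,-1],[0,0,0,-0.0145,0,0.08,-1],[0,0,0,-0.0145,0,0.11,-1],[0,0,0,-0.0145,0,0.125,-1]]'
python3 -m inch '[[0,0,0,0,0,0.002,-1],[0,0,0,0,0,0.004,-1],[0,0,0,0,0,0.004,-1]]'
```

```text
time_s: 18.8
eef_pos: [0.4975, -0.3361, -0.0123]
orientation: [-0.001, 0.759, 0.651, 0.001]
ft_force: [0.1, 0.4, -0.9]
opening: 0.174
time_s: 19.1
eef_pos: [0.4997, -0.3377, -0.0122]
orientation: [0.002, 0.759, 0.651, 0.002]
ft_force: [-0.2, -0.0, -1.3]
opening: 0.171
```

```bash
python3 -m inch '[[0,0,0,0,0,0.001,-1],[0,0,0,0,0,0.002,-1],[0,0,0,0,0,0.002,-1]]'; python3 -m inch '[[0,0,0,0,0,0.0015,-1],[0,0,0,0,0,0.0015,-1]]'
```

```text
time_s: 19.4
eef_pos: [0.4994, -0.3375, -0.0147]
orientation: [0.001, 0.759, 0.651, 0.001]
ft_force: [-1.2, -0.7, -1.9]
opening: 0.171
time_s: 19.6
eef_pos: [0.4991, -0.3373, -0.0166]
orientation: [0.001, 0.759, 0.651, 0.001]
ft_force: [-0.2, 0.5, -1.9]
opening: 0.174
```

```bash
python3 -m inch '[[0,0,0,0,0,0.001,-1],[0,0,0,0,0,0.001,-1]]'; python3 -m inch '[[0,0,0,0,0,0.0007,-1],[0,0,0,0,0,0.0007,-1]]'
```

```text
time_s: 19.8
eef_pos: [0.4991, -0.3373, -0.0176]
orientation: [0.001, 0.759, 0.651, 0.001]
ft_force: [-0.3, 0.8, -1.3]
opening: 0.17
time_s: 20.0
eef_pos: [0.4992, -0.3374, -0.0182]
orientation: [0.001, 0.759, 0.651, 0.001]
ft_force: [0.4, 0.2, -2.0]
opening: 0.167
```

```bash
python3 -m inch '[[0,0,0,0,0,0.0008,-1],[0,0,0,0,0,0.0008,-1]]'; python3 -m inch '[[0,0,0,0,0,0.0008,-1],[0,0,0,0,0,0.0008,-1]]'
```

```text
time_s: 20.2
eef_pos: [0.4993, -0.3375, -0.0183]
orientation: [0.001, 0.759, 0.651, 0.001]
ft_force: [-3.6, 2.8, 10.6]
opening: 0.174
time_s: 20.4
eef_pos: [0.4994, -0.3374, -0.0184]
orientation: [0.002, 0.759, 0.651, 0.001]
ft_force: [-7.1, 4.9, 22.2]
opening: 0.169
```

It is on the tray floor. I'll relieve the force, release and rise.

```bash
python3 -m inch '[[0,0,0,0,0,-0.001,-1],[0,0,0,0,0,-0.001,-0.2],[0,0,0,0,0,-0.001,-0.2],[0,0,0,0,0,-0.001,-0.2]]'
python3 -m inch '[[0,0,0,0,0,-0.02,-0.2],[0,0,0,0,0,-0.06,-0.2],[0,0,0,0,0,-0.11,-0.2],[0,0,0,0,0,-0.15,-0.2],[0,0,0,0,0,-0.15,-0.2]]'
python3 -c "
from h import *
for c in('wrist','side','scene'): grab(c,c+'15')
Rk,a=knobR(); rel(Rk,[.40,.12,.22])"
```

```text
time_s: 20.8
eef_pos: [0.4992, -0.3374, -0.0189]
orientation: [0.001, 0.759, 0.651, 0.001]
ft_force: [0.0, -0.0, 0.0]
opening: 0.4
time_s: 21.3
eef_pos: [0.5011, -0.339, 0.137]
orientation: [0.005, 0.759, 0.651, 0.002]
ft_force: [1.0, -0.3, -0.4]
opening: 0.4
t 21.45 rv [ -33.01  -23.5  -105.23] shift [ 0.437  -0.1669 -0.0894] | pos [ 0.4986 -0.3373  0.1307] F [-0.4 -0.  -0.7] op 0.4 q [-0.6   0.44  0.13  1.26  0.    1.13]
```

View pics/wrist15.png

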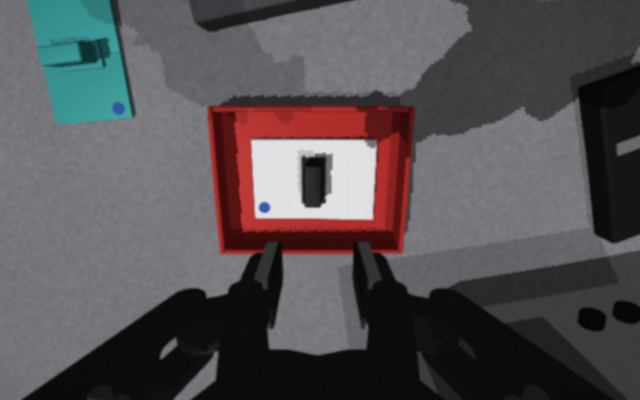

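View pics/side15.png

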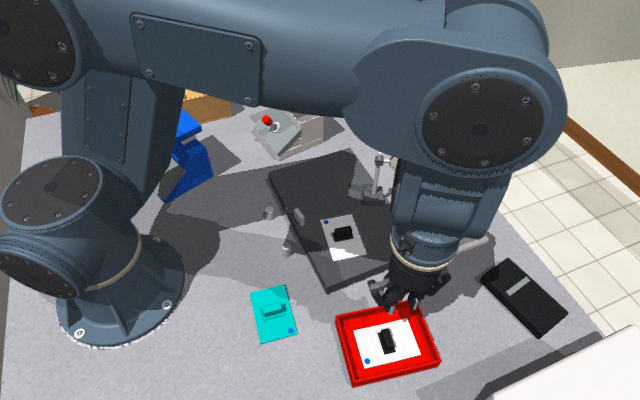

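The warped lid lies flat and centred in the tray (px 314,180). Now back to the knob with the fingers shut.

```bash
python3 -m inch '[[-33,-23.5,-105.2,0.437,-0.167,-0.09,-1],[-33,-23.5,-105.2,0.437,-0.167,-0.09,-1],[-33,-23.5,-105.2,0.437,-0.167,-0.09,-1],[-33,-23.5,-105.2,0.437,-0.167,-0.09,-1],[-33,-23.5,-105.2,0.437,-0.167,-0.09,-1]]'
python3 -c "
from h import *
Rk,a=knobR(); rel(Rk,[.40,.18,.22])"
```

```text
time_s: 21.95
eef_pos: [0.4453, -0.0956, 0.177]
orientation: [0.133, 0.481, 0.866, 0.013]
ft_force: [1.5, 0.8, 1.1]
opening: 0.0
t 21.95 rv [-20.35 -14.56 -64.83] shift [ 0.2442  0.1166 -0.0816] | pos [ 0.4453 -0.0956  0.177 ] F [1.5 0.8 1.1] op 0.0 q [-0.16 -0.13 -0.48  0.97 -0.07  0.85]
```

```bash
python3 -m inch '[[-20.4,-14.6,-64.8,0.244,0.117,-0.082,-1],[-20.4,-14.6,-64.8,0.244,0.117,-0.082,-1],[-20.4,-14.6,-64.8,0.244,0.117,-0.082,-1],[-20.4,-14.6,-64.8,0.244,0.117,-0.082,-1],[-20.4,-14.6,-64.8,0.244,0.117,-0.082,-1]]'
python3 -c "
from h import *
rel_knob(.08+.019)"
```

```text
time_s: 22.45
eef_pos: [0.4122, 0.1213, 0.2117]
orientation: [0.235, 0.178, 0.955, 0.021]
ft_force: [0.4, -0.4, -0.7]
opening: -0.001
t 22.45 rv [ -9.25  -6.52 -29.11] shift [0.0899 0.1933 0.0917] | pos [0.4122 0.1213 0.2117] F [ 0.4 -0.4 -0.7] op -0.0 q [ 0.5  -0.35 -0.63  0.89 -0.26  0.82]
```

```bash
python3 -m inch '[[-9.2,-6.5,-29.1,0.09,0.193,0.092,-1],[-9.2,-6.5,-29.1,0.09,0.193,0.092,-1],[-9.2,-6.5,-29.1,0.09,0.193,0.092,-1],[-9.2,-6.5,-29.1,0.09,0.193,0.092,-1],[-9.2,-6.5,-29.1,0.09,0.193,0.092,-1]]'
python3 -m inch '[[0,0,0,0,0,0,-1],[0,0,0,0,0,0,-1]]'
python3 -c "
from h import *
rel_knob(.08+.019); grab('wrist','wrist16')"
python3 -c "
from knob import *
x,a=fit(['wrist16'],10.3); print((x-KN)@a)"
```

```text
time_s: 22.95
eef_pos: [0.4442, 0.3288, 0.1117]
orientation: [0.298, -0.086, 0.95, 0.026]
ft_force: [0.6, -0.3, -0.1]
opening: 0.004
time_s: 23.15
eef_pos: [0.445, 0.3272, 0.1133]
orientation: [0.298, -0.084, 0.951, 0.026]
ft_force: [-0.5, -0.6, -0.1]
opening: -0.002
t 23.15 rv [-0.21 -0.19 -0.17] shift [ 0.0001  0.0024 -0.0013] | pos [0.445  0.3272 0.1133] F [-0.5 -0.6 -0.1] op -0.0 q [ 0.87 -0.06 -0.75  0.39 -0.38  0.6 ]
wrist16 1143 [0.4482 0.3299 0.1023] [321.36045494 217.73228346]
[0] [0.4565 0.3318 0.0958] rms mm 0.5430902802898572
[0] [0.4565 0.3318 0.0958] rms mm 0.5430902802898572
lampframe xy -0.05471834909834009 0.0011315747787618167
0.015428306913523409
```

View pics/wrist16.png

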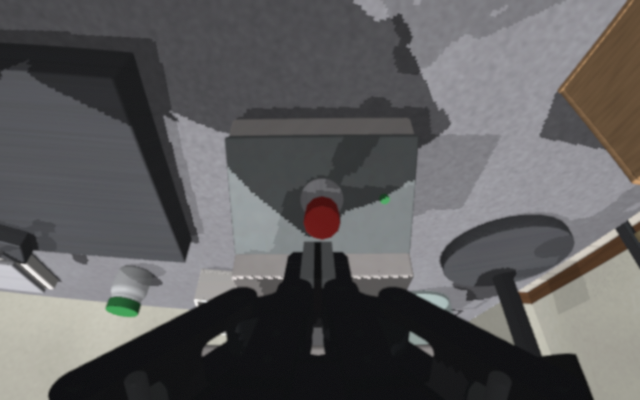

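```bash
python3 -m inch '[[0,0,0,0,0.0022,0.025,-1],[0,0,0,0,0.0022,0.042,-1],[0,0,0,0,0.0022,0.048,-1],[0,0,0,0,0.0022,0.048,-1]]'
python3 -m inch '[[0,0,0,0,0,0.004,-1],[0,0,0,0,0,0.008,-1],[0,0,0,0,0,0.012,-1],[0,0,0,0,0,0.016,-1],[0,0,0,0,0,0.016,-1]]'
python3 -c "
from h import *
rel_knob(.0095+.019)"
```

```text
time_s: 23.6
eef_pos: [0.4727, 0.3338, 0.0756]
orientation: [0.299, -0.082, 0.95, 0.026]
ft_force: [-0.6, 0.2, 0.9]
opening: 0.0
time_s: 24.1
eef_pos: [0.4819, 0.3367, 0.0625]
orientation: [0.299, -0.083, 0.95, 0.027]
ft_force: [-0.4, 0.4, -0.3]
opening: -0.001
t 24.1 rv [-0.12 -0.03 -0.29] shift [ 0.0021 -0.0003  0.0058] | pos [0.4819 0.3367 0.0625] F [-0.4  0.4 -0.3] op -0.0 q [ 0.82  0.07 -0.78  0.21 -0.35  0.55]
```

```bash
python3 -m inch '[[0,0,0,0.001,0,0.002,-1],[0,0,0,0.001,0,0.004,-1],[0,0,0,0.001,0,0.004,-1]]'
python3 -m inch '[[0,0,0,0,0,0.001,-1],[0,0,0,0,0,0.002,-1],[0,0,0,0,0,0.002,-1]]'
```

```text
time_s: 24.4
eef_pos: [0.4832, 0.3374, 0.0597]
orientation: [0.3, -0.083, 0.95, 0.027]
ft_force: [-15.0, -6.0, 21.8]
opening: -0.001
time_s: 24.7
eef_pos: [0.4839, 0.3378, 0.0595]
orientation: [0.3, -0.083, 0.95, 0.028]
ft_force: [-54.9, -20.1, 67.0]
opening: 0.002
```

The force rose sharply to 89 N, so the knob is against its home stop. I'll back off right away and check.

```bash
python3 -m inch '[[0,0,0,0,0,-0.01,-1],[0,0,0,0,0,-0.05,-1],[0,0,0,0,0,-0.09,-1],[0,0,0,0,0,-0.09,-1],[0,0,0,0,0,-0.09,-1]]'
python3 -c "
from h import *
rel_knob(.0095+.019)
for c in('wrist','side','scene'): grab(c,c+'17')"
python3 -c "
from knob import *
x,a=fit(['wrist17','scene17','side17'],10.3); print((x-KN)@a)
m,p,d=load('wrist17');w=cloud(m,d);l=(w-KN)@a; v=w-KN; rr=np.linalg.norm(v-l[...,None]*a,axis=-1)
f=(rr<.009)&(l>.0); print(np.percentile(l[f],[5,50,95])); pn=(rr>.03)&(rr<.05)&(abs(l+.026)<.008); print('panel',np.median(l[pn]))
"
```

```text
time_s: 25.2
eef_pos: [0.4334, 0.3288, 0.1317]
orientation: [0.3, -0.083, 0.95, 0.028]
ft_force: [-0.5, -0.0, -0.5]
opening: -0.0
t 25.2 rv [-0.03  0.04 -0.28] shift [ 0.0016 -0.0011  0.0907] | pos [0.4334 0.3288 0.1317] F [-0.5 -0.  -0.5] op -0.0 q [ 0.9  -0.1  -0.73  0.45 -0.39  0.63]
wrist17 811 [0.4587 0.3322 0.0883] [316.47965475 199.12946979]
scene17 67 [0.4707 0.3261 0.0849] [384.92537313 128.56716418]
side17 76 [0.4653 0.3282 0.0843] [270.39473684 123.07894737]
[0] [0.4666 0.3338 0.0811] rms mm 0.5894727596408824
[1] [0.4686 0.3327 0.079 ] rms mm 1.863822077363653
[2] [0.4653 0.3342 0.0801] rms mm 2.766579244405029
[0, 1, 2] [0.4667 0.3336 0.0811] rms mm 1.1533269880896162
lampframe xy -0.04433620641024908 0.0010681768999423473
-0.0026103330822004485
[0.00885148 0.1357213  0.17225117]
panel -0.0285593177583077
```

View pics/side17.png

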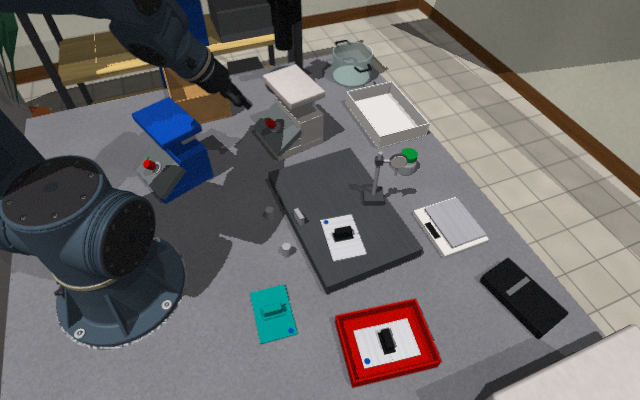

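View pics/scene17.png

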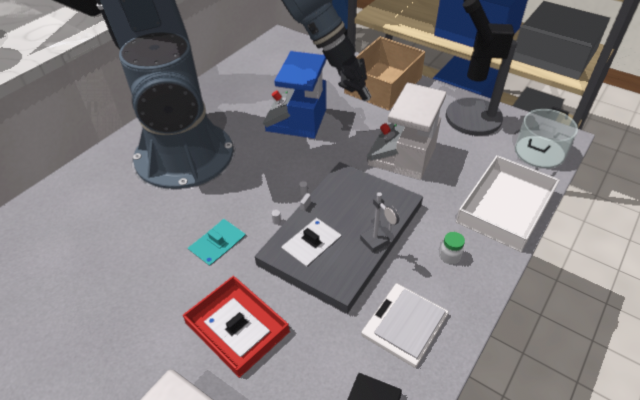

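The knob is home: its head is 26 mm above the panel and it moved 18.0 mm. The lid is flat in the tray and everything else looks unmoved. I'll hand in.

```bash
python3 -m inch '[[0,0,0,0,0,-0.005,-1],[0,0,0,0,0,-0.005,-1],[0,0,0,0,0,-0.005,-1]]'; python3 -c "
from h import *
m,p,d=load('side17'); w=cloud(m,d)
for n,c,r in(('tray lid',[.499,-.338],.1),('lid b',[.5122,-.082],.08)):
    s=(np.hypot(w[...,0]-c[0],w[...,1]-c[1])<r)&(p.min(-1)>150); P=w[s]; print(n,len(P),cv2.minAreaRect(P[:,:2].astype(np.float32)),np.percentile(P[:,2],[5,50,95]).round(4))
print(manip.close_job())"
```

```text
time_s: 25.65
eef_pos: [0.4307, 0.3275, 0.1349]
orientation: [0.299, -0.083, 0.95, 0.027]
ft_force: [-1.0, -0.4, -0.2]
opening: 0.001
tray lid 1830 ((0.4980883300304413, -0.3386603593826294), (0.0803385078907013, 0.11985453963279724), 80.94319915771484) [0.007  0.01   0.0135]
lid b 1096 ((0.5114038586616516, -0.08306165039539337), (0.12287387251853943, 0.08179439604282379), 82.51776123046875) [0.0412 0.0436 0.0458]
the job is handed in; nothing more can be done
None
```

The job is handed in at about 25.7 s. The last camera checks agree with the task, but the hand-in gave no verdict.

**What I did**
- **Lamp on:** I pulled the knob out to its stop. It had started about 2.5 mm out, so it moved only 15.4 mm and stood about 17.9 mm out.
- **Warped lid:** Lid A was the warped one. I pressed end 2 down and held it at about 9 N, and the depth picture showed it rocked over. I then pressed end 1 down at about 12 N.
- **Reject tray:** I gripped lid A by its handle, lowered it onto the tray floor while still held, and then let go.
- **Lamp off:** I pushed the knob home with closed fingers and retracted.

**Last checks**
- **Knob:** its head is 26 mm above the panel, which is the fully-in position.
- **Lid A:** it is within about 2 mm of the tray's centre and flat, its top surface about 5 mm above the floor, as expected.
- **Lid B:** it is within about 1 mm of where it started, lying on the plate.
- **Other things:** the gauge, block, specimens and jar look unmoved in the pictures; I did not measure them.
- **Robot:** it is touching nothing.

**What disagreed or went wrong**
- **Fingertip position:** all the cameras showed the fingertips about 40 mm behind the reported TCP, which contradicts the description. My first try at the knob closed on air because of this. I used the camera-measured offset from then on.
- **Peak forces:** the first press on end 2 briefly read about 23 N, above the 5 to 15 N asked but under the 90 N limit. The final knob push peaked at about 89 N at the wrist, under the 120 N limit.
- **End 1 press:** I confirmed it by force only. I took no picture while it was pressed.

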